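# Turn the die block in the slide-jaw fixture and rack the gooseneck punches

### The job

Open the slide-jaw fixture, turn its die block about its length until the wide V groove, which now faces one of the jaws or down, faces up, set it back flat in the same place with its length across the jaw travel as before, and push the sliding jaw up to clamp it against the fixed jaw. Also lay every gooseneck punch flat on the floor of the four-lane cradle, one per lane, tang fully in between the lane's walls and nose at the open front. Leave the other tools alone and let go of everything.

Things in the scene. Friction and masses are not known exactly. Their poses are not given: they have to be found in the camera images.
- vise: low slide-jaw fixture, bolted down. Origin on the mat under the block's place; x runs from sliding to fixed jaw. Sole plate 8 mm high, x -155 to 60, y +-45 mm; on it a rail 44 mm wide, top z = 16, on which the block rests. Fixed jaw: face x = 20.2, 26 mm thick, 44 wide, top z = 30. The 60 mm block overhangs the jaws 8 mm at each end, so it can be gripped by its ends, also tilted
- vise_seat (a point): where the block's centre belongs when clamped: 36 mm above the mat, midway between the jaw faces; axes as the fixture's
- jaw (a joint): sliding jaw, m: 0 when its face is 40.4 mm from the fixed jaw's (block clamped, as at the start), grows as it opens (to the fixture's -x), at most 0.045; closes to -0.015 when empty. About 6 N of sliding friction; it stays where it is left
- jaw_fin (a point): on the sliding jaw's upright grip fin, 8 mm below its top, 56 mm behind the jaw face. Fin 14 mm thick in the fixture's y, 24 mm long in x, top z = 48; below z = 24 it stands on a carriage 36 mm wide. Jaw: 20 mm thick, 44 wide, top z = 30
- die_a: steel die block, 60 mm long (y), 40 x 40 mm section, about 0.65 kg. Origin at its centre. Wide V groove (24 mm wide, 12 deep) along its +x face, narrow V (10 wide, 5 deep) along its +z face, other faces plain. Starts clamped in the fixture, length along the fixture's y. Only one of die_a, die_b, die_c is present; die_a's wide V faces the fixed jaw at the start.
- die_b: steel die block, 60 mm long (y), 40 x 40 mm section, about 0.65 kg. Origin at its centre. Wide V groove (24 mm wide, 12 deep) along its +x face, narrow V (10 wide, 5 deep) along its +z face, other faces plain. Starts clamped in the fixture, length along the fixture's y. Only one of die_a, die_b, die_c is present; die_b's wide V faces the sliding jaw at the start.
- die_c: steel die block, 60 mm long (y), 40 x 40 mm section, about 0.65 kg. Origin at its centre. Wide V groove (24 mm wide, 12 deep) along its +x face, narrow V (10 wide, 5 deep) along its +z face, other faces plain. Starts clamped in the fixture, length along the fixture's y. Only one of die_a, die_b, die_c is present; die_c's wide V faces down at the start.
- cradle: grey and aluminium punch cradle, bolted down, 140 x 272 mm, four lanes along its x, 66 mm apart. Origin on the mat under the middle of them. Floor 8 mm above the mat, x -65 to 75. Each lane has two walls, 24 mm apart inside, 8 thick, 22 high over the floor, at x = 31 to 67, and a back wall face at x = 67. Its front, -x, is open
- lane1 (a point): place for a punch's origin in lane 1 (lane 1 lies at the cradle's -y end, lane 4 at its +y end) when the tang is home, on the lane's floor; axes as the cradle's. A seated punch's x (nose) points along this -x
- lane2 (a point): place for a punch's origin in lane 2 (lane 1 lies at the cradle's -y end, lane 4 at its +y end) when the tang is home, on the lane's floor; axes as the cradle's. A seated punch's x (nose) points along this -x
- lane3 (a point): place for a punch's origin in lane 3 (lane 1 lies at the cradle's -y end, lane 4 at its +y end) when the tang is home, on the lane's floor; axes as the cradle's. A seated punch's x (nose) points along this -x
- lane4 (a point): place for a punch's origin in lane 4 (lane 1 lies at the cradle's -y end, lane 4 at its +y end) when the tang is home, on the lane's floor; axes as the cradle's. A seated punch's x (nose) points along this -x
- punch1: steel gooseneck punch section, about 0.5 kg, lying on a cut end, 30 mm tall, 125 mm long (x). Origin mid-body on the underside. Tang: x -62 to -22 mm, 18 wide. Body: x -22 to 14, 26 wide in y (grip here). Then the neck, bulging to y = 27 at x = 33, and the nose at x = 63. May be absent
- punch2: steel gooseneck punch section, about 0.5 kg, lying on a cut end, 30 mm tall, 125 mm long (x). Origin mid-body on the underside. Tang: x -62 to -22 mm, 18 wide. Body: x -22 to 14, 26 wide in y (grip here). Then the neck, bulging to y = 27 at x = 33, and the nose at x = 63. May be absent
- punch3: steel gooseneck punch section, about 0.5 kg, lying on a cut end, 30 mm tall, 125 mm long (x). Origin mid-body on the underside. Tang: x -62 to -22 mm, 18 wide. Body: x -22 to 14, 26 wide in y (grip here). Then the neck, bulging to y = 27 at x = 33, and the nose at x = 63. May be absent
- punch4: steel gooseneck punch section, about 0.5 kg, lying on a cut end, 30 mm tall, 125 mm long (x). Origin mid-body on the underside. Tang: x -62 to -22 mm, 18 wide. Body: x -22 to 14, 26 wide in y (grip here). Then the neck, bulging to y = 27 at x = 33, and the nose at x = 63. May be absent
- bevel_gauge: brass bevel gauge, a bystander, 90 mm stock with a 110 mm blade swung out at an angle, 15 mm high; leave it
- tool_clamp1: black tool clamp, a bystander, 70 x 36 x 36 mm; leave it
- tool_clamp2: black tool clamp, a bystander, 70 x 36 x 36 mm; leave it
- pad: orange urethane pad, a bystander, 100 x 60 x 20 mm; leave it
- hex_key: dark steel hex key, a bystander, 110 x 35 mm, 8 mm thick, origin at the end of its long leg; leave it
- square: small steel square, a bystander, 100 mm stock with a 75 mm blade, 14 mm high; leave it

How it is judged (in metres and radians):
On the way, in this order (a step that is already met when the one before it is completed fails the run):
1. the sliding jaw has been opened by at least 6 mm (value of joint jaw above 0.006 m), for 0.2 s.
2. the block stands back on the fixture's rail between the jaws, wide V up, the jaw still open (x of die_a in the frame of vise_seat between -0.022 and 0.022 m and y of die_a in the frame of vise_seat between -0.012 and 0.012 m and z of die_a in the frame of vise_seat between -0.008 and 0.008 m and angle between each of die_a, die_b, die_c's own x axis and vertical below 0.3 rad and angle between the y axis of each of die_a, die_b, die_c and the y axis of vise_seat, either way round below 0.3 rad and x of die_b in the frame of vise_seat between -0.022 and 0.022 m and y of die_b in the frame of vise_seat between -0.012 and 0.012 m and z of die_b in the frame of vise_seat between -0.008 and 0.008 m and x of die_c in the frame of vise_seat between -0.022 and 0.022 m and y of die_c in the frame of vise_seat between -0.012 and 0.012 m and z of die_c in the frame of vise_seat between -0.008 and 0.008 m and value of joint jaw above 0.0035 m), for 0.2 s.
3. the jaw has been closed on the block (x of die_a in the frame of vise_seat between -0.005 and 0.005 m and y of die_a in the frame of vise_seat between -0.012 and 0.012 m and z of die_a in the frame of vise_seat between -0.004 and 0.004 m and angle between each of die_a, die_b, die_c's own x axis and vertical below 0.1 rad and angle between the y axis of each of die_a, die_b, die_c and the y axis of vise_seat, either way round below 0.1 rad and x of die_b in the frame of vise_seat between -0.005 and 0.005 m and y of die_b in the frame of vise_seat between -0.012 and 0.012 m and z of die_b in the frame of vise_seat between -0.004 and 0.004 m and x of die_c in the frame of vise_seat between -0.005 and 0.005 m and y of die_c in the frame of vise_seat between -0.012 and 0.012 m and z of die_c in the frame of vise_seat between -0.004 and 0.004 m and value of joint jaw between -0.004 and 0.003 m), for 0.2 s.
At the end, for the whole second after the job is handed in: Die block clamped in the fixture: wide V up and length along y within 0.1 rad, centre within 5, 12, 4 mm (x, y, z) of vise_seat, jaw -4 to 3 mm. Every present punch flat in a lane, nose to the front: -12 to 7 mm along, 7 mm across, 4 mm in height, 0.2 rad. All at rest (all of step 3 and ((x of punch1 in the frame of lane1 between -0.012 and 0.007 m and y of punch1 in the frame of lane1 between -0.007 and 0.007 m and z of punch1 in the frame of lane1 between -0.004 and 0.004 m and angle between the x axis of punch1 and the x axis of lane1, either way round below 0.2 rad) or (x of punch1 in the frame of lane2 between -0.012 and 0.007 m and y of punch1 in the frame of lane2 between -0.007 and 0.007 m and z of punch1 in the frame of lane2 between -0.004 and 0.004 m and angle between the x axis of punch1 and the x axis of lane2, either way round below 0.2 rad) or (x of punch1 in the frame of lane3 between -0.012 and 0.007 m and y of punch1 in the frame of lane3 between -0.007 and 0.007 m and z of punch1 in the frame of lane3 between -0.004 and 0.004 m and angle between the x axis of punch1 and the x axis of lane3, either way round below 0.2 rad) or (x of punch1 in the frame of lane4 between -0.012 and 0.007 m and y of punch1 in the frame of lane4 between -0.007 and 0.007 m and z of punch1 in the frame of lane4 between -0.004 and 0.004 m and angle between the x axis of punch1 and the x axis of lane4, either way round below 0.2 rad)) and ((x of punch2 in the frame of lane1 between -0.012 and 0.007 m and y of punch2 in the frame of lane1 between -0.007 and 0.007 m and z of punch2 in the frame of lane1 between -0.004 and 0.004 m and angle between the x axis of punch2 and the x axis of lane1, either way round below 0.2 rad) or (x of punch2 in the frame of lane2 between -0.012 and 0.007 m and y of punch2 in the frame of lane2 between -0.007 and 0.007 m and z of punch2 in the frame of lane2 between -0.004 and 0.004 m and angle between the x axis of punch2 and the x axis of lane2, either way round below 0.2 rad) or (x of punch2 in the frame of lane3 between -0.012 and 0.007 m and y of punch2 in the frame of lane3 between -0.007 and 0.007 m and z of punch2 in the frame of lane3 between -0.004 and 0.004 m and angle between the x axis of punch2 and the x axis of lane3, either way round below 0.2 rad) or (x of punch2 in the frame of lane4 between -0.012 and 0.007 m and y of punch2 in the frame of lane4 between -0.007 and 0.007 m and z of punch2 in the frame of lane4 between -0.004 and 0.004 m and angle between the x axis of punch2 and the x axis of lane4, either way round below 0.2 rad)) and ((x of punch3 in the frame of lane1 between -0.012 and 0.007 m and y of punch3 in the frame of lane1 between -0.007 and 0.007 m and z of punch3 in the frame of lane1 between -0.004 and 0.004 m and angle between the x axis of punch3 and the x axis of lane1, either way round below 0.2 rad) or (x of punch3 in the frame of lane2 between -0.012 and 0.007 m and y of punch3 in the frame of lane2 between -0.007 and 0.007 m and z of punch3 in the frame of lane2 between -0.004 and 0.004 m and angle between the x axis of punch3 and the x axis of lane2, either way round below 0.2 rad) or (x of punch3 in the frame of lane3 between -0.012 and 0.007 m and y of punch3 in the frame of lane3 between -0.007 and 0.007 m and z of punch3 in the frame of lane3 between -0.004 and 0.004 m and angle between the x axis of punch3 and the x axis of lane3, either way round below 0.2 rad) or (x of punch3 in the frame of lane4 between -0.012 and 0.007 m and y of punch3 in the frame of lane4 between -0.007 and 0.007 m and z of punch3 in the frame of lane4 between -0.004 and 0.004 m and angle between the x axis of punch3 and the x axis of lane4, either way round below 0.2 rad)) and ((x of punch4 in the frame of lane1 between -0.012 and 0.007 m and y of punch4 in the frame of lane1 between -0.007 and 0.007 m and z of punch4 in the frame of lane1 between -0.004 and 0.004 m and angle between the x axis of punch4 and the x axis of lane1, either way round below 0.2 rad) or (x of punch4 in the frame of lane2 between -0.012 and 0.007 m and y of punch4 in the frame of lane2 between -0.007 and 0.007 m and z of punch4 in the frame of lane2 between -0.004 and 0.004 m and angle between the x axis of punch4 and the x axis of lane2, either way round below 0.2 rad) or (x of punch4 in the frame of lane3 between -0.012 and 0.007 m and y of punch4 in the frame of lane3 between -0.007 and 0.007 m and z of punch4 in the frame of lane3 between -0.004 and 0.004 m and angle between the x axis of punch4 and the x axis of lane3, either way round below 0.2 rad) or (x of punch4 in the frame of lane4 between -0.012 and 0.007 m and y of punch4 in the frame of lane4 between -0.007 and 0.007 m and z of punch4 in the frame of lane4 between -0.004 and 0.004 m and angle between the x axis of punch4 and the x axis of lane4, either way round below 0.2 rad)) and linear speed of each of die_a, die_b, die_c, punch1, punch2, punch3, punch4 below 0.02 m/s); the robot touches nothing.
It fails at once if a bystander (gauge, clamp, pad, hex key or square) was pushed more than 5 cm from its place (distance of any of bevel_gauge, tool_clamp1, tool_clamp2, pad, hex_key, square from where it was at the start of the episode above 0.05 m).
Of die_a, die_b, die_c only 1 to 1 are there at a start; the rules pass over those that are not, and their reading is None.
Of punch1, punch2, punch3, punch4 only 3 to 4 are there at a start; the rules pass over those that are not, and their reading is None.
At some moment in a run one of punch1, punch2, punch3, punch4 may be knocked a few centimetres aside while the robot is not near it.
It also fails if it takes over 210 s, if anything falls off the work surface, if the arm or the gripper's body presses on something with over 40 N, if the wrist force passes 120 N, or if a joint passes its speed limit or range.

### The arm

A 6-joint arm with a two-finger parallel gripper is mounted at the origin on the work surface. World frame = base frame: x ahead of the robot, y to its left, z up, the work surface at z = 0. Lengths are in mm, angles in degrees, forces in N, time in s.
With the tool pointing down it reaches from about 350 to 850 mm from the base axis. Payload 8.1 kg.
Tool frame: the origin (TCP) lies on the mounting face of the last link; the fingertips stand 173 mm ahead of it and the grasp point (between the pads) lies 155 mm ahead of it; z points along the fingers, y is the direction in which the jaws open and shut (so a half turn about z gives the same grasp; the last joint's range is limited). The gripper opens to 85 mm and grips with 20 to 120 N. Pads are 22 mm wide; open, the fingers measure 114 mm over their backs; the gripper's body (76 mm by 85 mm) begins 54 mm behind the grasp point. The pads swing forward as they close: fully open they stand 13 mm farther back than shut.
Start: joints at [-68.663, 7.471, 85.268, -0, 87.261, -4.893], TCP at [265.206, -538.213, 404.692] pointing down, gripper open.
Joint ranges: [-169.43, 169.43], [-51.17, 129.36], [1.28, 143.12], [-76.62, 256.62], [0, 156.53], [-152.29, 152.29]. Speed limits (degrees/s): [136.94, 136.94, 159.86, 180, 180, 180].

### API

Orientations are given as [roll, pitch, yaw] about the fixed x, y, z axes, in that order (R = Rz(yaw) Ry(pitch) Rx(roll)).
In Python, from bench import * gives the robot as it stands.
- The arm moves only by the shell command python3 -m jog 'ROWS' [FORCE]. ROWS is JSON, a list of rows, each an object of numbers: "tx", "ty", "tz": the shift along the tool's x, y, z as a fraction of full scale; "ax", "ay", "az": the turn, a rotation vector about the tool's x, y, z as a fraction of full scale; "hand": the opening, from 0 (shut) to 1 (fully open). A call has 1 to 5 rows; each row is the pose to reach, as a shift and turn from the pose commanded when the call began, along the tool's axes at that moment; what a row does not reach only later rows make up. Full scale, the value 1, is 150 mm for a shift and 45 degrees for a turn. A row lasts 1/12 s, in which the tool goes at most 41.7 mm and 7.16 degrees, less where a joint would pass 70% of its speed; a pose out of reach is approached as far as the arm can. A call with a number of a shift or a turn outside -1 to 1 is refused whole. A call with a gripper value outside its range is refused whole. The fingers move at their own pace and stop on an object; FORCE is the grip in N (left out, the last holds). Time passes only in rows, so rows that repeat a pose let the fingers close. It gives the time, the measured TCP pose, the force and the opening at its end, in the units of the state.
- sense(): the state, without advancing time (a new reading comes with each control period).
- snapshot(name): name is "scene" or "top" or "wrist"; returns a dict with "pixels" (420x560x3 uint8, red, green, blue), "z_map" (420x560 float32, mm along the optical axis (not along the pixel's ray), 0 where there is no reading), "intrinsics" (3x3 intrinsics, pixels), "R" (3x3) and "t" (3): a world point X has camera coordinates R X + t. Camera axes: x right, y down, z forward; pixel columns grow to the right and rows downward; lengths in mm; the calibration is good to about 2 mm. A picture is of the moment at which its call begins.
- hand_in(): hands the job in, once; it reports no verdict.
The state is a dict: "time": time; "joint_pos": joint angles; "qd": joint speeds; "joint_efforts": joint torques, N m; "tool_pos": TCP position; "tcp_rot": TCP orientation; "ft_force": force on the tool from outside, world axes, zero at the start; "wrist_torque": the same for the moment, N m; "finger_gap": finger opening in mm.
Only numpy, scipy, OpenCV 4.12 (cv2) and the standard library are available. Lean on these libraries where they do the work, as an engineer would, in place of code of your own. Each camera call takes 0.05 s, during which the arm holds its last target.

## Working session

There is one attempt and no reset: what is moved stays moved. The work goes in short steps, Python scripts to look and compute and a shell command to move; the robot and the scene stay as the last step left them, time stands still between calls to the robot, and variables do not carry over. Pictures are saved under pics/ and viewed, and the job is handed in when it is done.

```bash
ls; mkdir -p pics
python3 - <<'E'
from bench import *
import cv2,numpy as np
print(sense())
for n in ["scene","top","wrist"]:
    s=snapshot(n); cv2.imwrite(f"pics/{n}0.png",s["pixels"][:,:,::-1]); np.savez(f"{n}0.npz",**s)
    print(n,s["intrinsics"].tolist(),np.round(s["R"],3).tolist(),s["t"])
E
```

```text
pics
{'time': 0.0, 'joint_pos': array([-6.86644661e+01,  7.51380392e+00,  8.53298539e+01,  5.67328613e-04,
        8.72603798e+01, -4.89205805e+00]), 'qd': array([-0.03942306,  0.02822624,  0.06359939,  0.0384966 , -0.02952852,
        0.02375174]), 'joint_efforts': array([-2.87859275e-04, -5.69394636e+01, -5.00549877e+01, -2.54439519e-04,
        1.50504842e-02,  2.60800891e-05]), 'tool_pos': array([ 265.10986644, -537.9969218 ,  403.65222179]), 'tcp_rot': array([-1.79896390e+02, -9.43676974e-03,  2.62275558e+01]), 'ft_force': array([-0.03667867, -0.58336831, -0.43364635]), 'wrist_torque': array([-0.00099289,  0.01115315, -0.01563933]), 'finger_gap': 85.28640072910578}
scene [[392.8192125725979, 0.0, 283.5050624527348], [0.0, 392.8192125725979, 206.70200686605006], [0.0, 0.0, 1.0]] [[-0.592, 0.806, 0.003], [0.533, 0.395, -0.748], [-0.604, -0.441, -0.663]] [ 320.832469   -241.1102     1400.00602591]
top [[390.5590012104084, 0.0, 275.97444024037674], [0.0, 390.5590012104084, 212.6265006420118], [0.0, 0.0, 1.0]] [[0.028, -1.0, -0.007], [-0.998, -0.028, -0.052], [0.051, 0.008, -0.999]] [ -32.29013804  541.19121083 1164.99770306]
wrist [[327.90242009815455, 0.0, 281.2038621250132], [0.0, 327.90242009815455, 207.83172465582558], [0.0, 0.0, 1.0]] [[0.442, -0.897, -0.002], [-0.849, -0.419, 0.32], [-0.288, -0.14, -0.947]] [-599.26623289  -42.1155934   380.26229971]
```

View pics/top0.png

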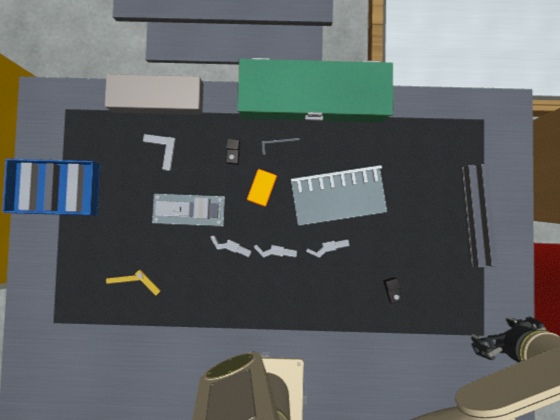

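View pics/scene0.png

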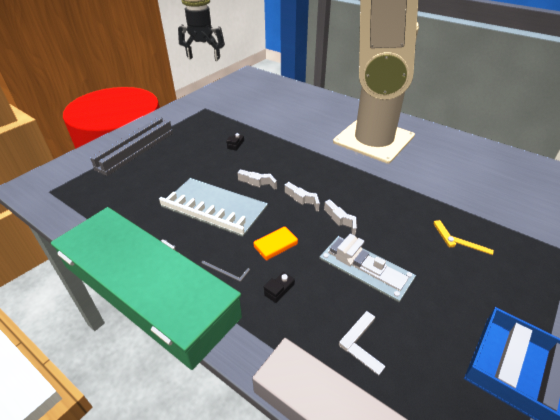

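View pics/wrist0.png

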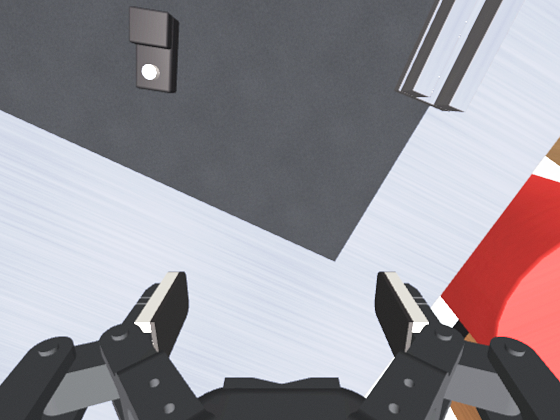

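The top view shows three punches at (232,246), (276,251) and (330,247), the cradle at (340,195) with its walls on the far side, and the vise at (188,210). I'll zoom in next.

Run:
```python
import cv2,numpy as np
a=cv2.imread("pics/top0.png"); b=cv2.imread("pics/scene0.png")
cv2.imwrite("pics/z1.png",cv2.resize(a[130:300,140:400],None,fx=3,fy=3,interpolation=cv2.INTER_CUBIC))
cv2.imwrite("pics/z2.png",cv2.resize(b[150:310,150:420],None,fx=2.9,fy=2.9,interpolation=cv2.INTER_CUBIC))
```

```text
(no output)
```

View pics/z1.png

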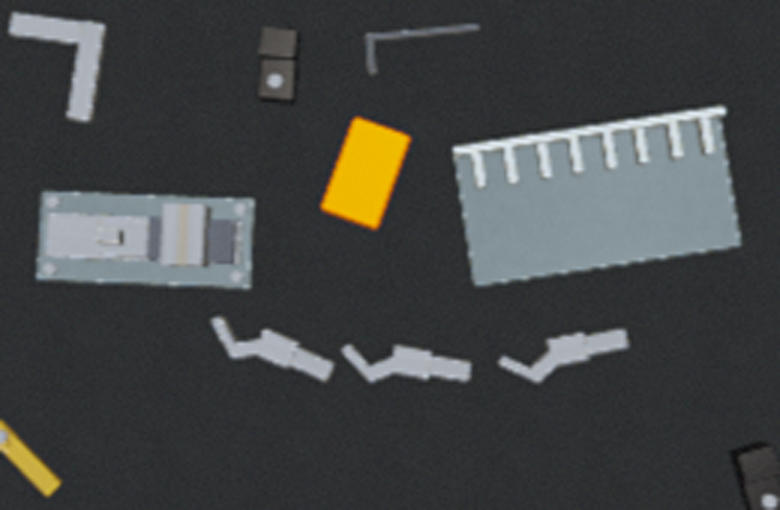

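View pics/z2.png

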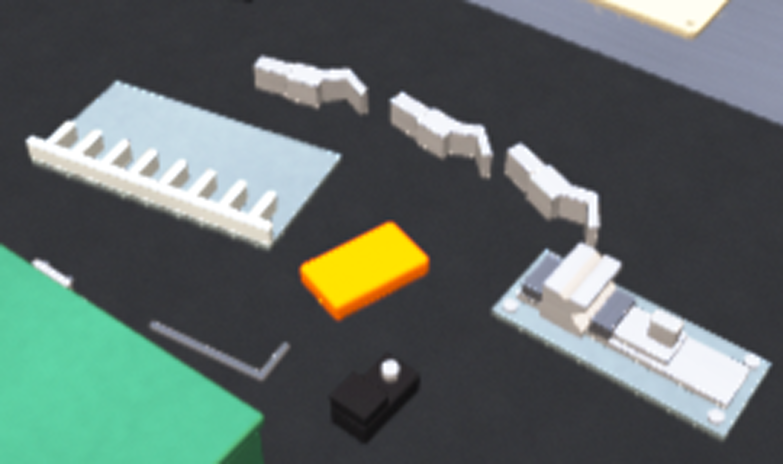

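```bash
cat > h.py <<'E'
import numpy as np,cv2
from scipy.spatial.transform import Rotation as Ro
from bench import *
def ray(s,u,v):
    d=s["R"].T@np.linalg.inv(s["intrinsics"])@np.array([u,v,1.]); c=-s["R"].T@s["t"]; return c,d
def onz(s,u,v,z):
    c,d=ray(s,u,v); return c+d*(z-c[2])/d[2]
def cloud(s):
    H,W=s["z_map"].shape; u,v=np.meshgrid(np.arange(W),np.arange(H)); z=s["z_map"].astype(float)
    p=np.linalg.inv(s["intrinsics"])@np.stack([u.ravel()*1.,v.ravel()*1.,np.ones(H*W)])*z.ravel()
    P=(s["R"].T@(p-np.array(s["t"])[:,None])).T.reshape(H,W,3); P[z==0]=np.nan; return P
def proj(s,X):
    c=s["R"]@np.array(X,float)+s["t"]; p=s["intrinsics"]@c; return p[:2]/p[2]
def pose():
    q=sense(); return q,np.array(q["tool_pos"]),Ro.from_euler('xyz',q["tcp_rot"],degrees=True)
def down(yaw,tilt=0,axis='y'):
    """tool down, tool y axis at angle yaw+90 convention R=Rz(yaw)Rx(180), then tilt about tool axis"""
    return Ro.from_euler('z',yaw,degrees=True)*Ro.from_euler('x',180,degrees=True)*Ro.from_euler(axis,tilt,degrees=True)
def plan(g,R,L=155.):
    """g: desired grasp point (world), R desired rot; print shift/turn in jog units from present pose"""
    q,p,R0=pose(); tgt=np.array(g,float)-R.apply([0,0,L]); d=R0.inv().apply(tgt-p)/150
    a=(R0.inv()*R).as_rotvec(degrees=True)/45
    print("t",np.round(d,3),"a",np.round(a,3),"tcp",np.round(p,1),"rpy",np.round(q["tcp_rot"],1),"gap",round(q["finger_gap"],1),"time",round(q["time"],2),"F",np.round(q["ft_force"],1))
def grasp():
    q,p,R=pose(); return p+R.apply([0,0,155.])
def snap(n,name):
    s=snapshot(n); cv2.imwrite(f"pics/{name}.png",s["pixels"][:,:,::-1]); np.savez(f"{name}.npz",**s); return s
E
python3 - <<'E'
from h import *
s=dict(np.load("top0.npz")); P=cloud(s); im=s["pixels"].astype(int)
print("cam",-s["R"].T@s["t"]); w=dict(np.load("wrist0.npz")); q,p,R=pose(); print("wristcam in tool",R.inv().apply(-w["R"].T@w["t"]-p), R.inv().apply(w["R"].T[:,2]))
Z=P[:,:,2]
# mat height check
print("mat",np.nanmedian(Z[270:310,200:300]))
g=im.sum(2)
# punches: bright and rows 232..262, cols 205..355
m=np.zeros(g.shape,np.uint8); m[230:262,205:355]=(g[230:262,205:355]>250)
n,l,st,c=cv2.connectedComponentsWithStats(m)
for i in range(1,n):
    if st[i,4]<50: continue
    ys,xs=np.where(l==i); X=np.array([onz(s,u,v,30) for u,v in zip(xs,ys)])
    cc=X[:,:2].mean(0); print(i,st[i],np.round(cc,1),"zmed",np.nanmedian(Z[ys,xs]))
for nm,(u0,v0,u1,v1) in dict(vise=(150,190,228,230),cradle=(288,160,390,230)).items():
    sub=P[v0:v1,u0:u1]; 
    mm=(g[v0:v1,u0:u1]>250).astype(np.uint8); 
    cs,_=cv2.findContours(mm,cv2.RETR_EXTERNAL,cv2.CHAIN_APPROX_NONE); k=max(cs,key=cv2.contourArea)
    X=np.array([onz(s,u+u0,v+v0,8)[:2] for u,v in k[:,0]]).astype(np.float32); print(nm,cv2.minAreaRect(X))
E
```

```text
cam [ 481.40399883  -26.61875149 1191.08851888]
wristcam in tool [81.82464565  0.27605305 31.4184429 ] [-3.20122539e-01 -6.09188836e-04  9.47375949e-01]
mat -0.4515604612046151
1 [210 235  42  22 336] [436.7 114. ] zmed 28.86905276959704
2 [306 240  44  18 326] [ 442.9 -176.5] zmed 29.264650998374645
3 [254 245  43  13 336] [426.5 -20.5] zmed 28.8995395606687
vise ((544.198486328125, 250.38070678710938), (217.3245391845703, 91.93927764892578), 89.22685241699219)
cradle ((601.6760864257812, -207.73199462890625), (147.04957580566406, 279.90496826171875), 10.22012710571289)
```

Run:
```python
from h import *
plan([500,-130,245],down(90))
```

```text
t [ 2.607 -1.748  0.029] a [-2.000e-03 -1.000e-03 -1.417e+00] tcp [ 265.1 -538.   403.9] rpy [-179.9   -0.    26.2] gap 85.4 time 0.15 F [-0.  -0.6 -0.6]
```

```bash
r='{"tx":0.95,"ty":-0.65,"az":-0.7}'; python3 -m jog '[{"tx":0.95,"ty":-0.65,"az":-0.7},{"tx":0.95,"ty":-0.65,"az":-0.7},{"tx":0.95,"ty":-0.65,"az":-0.7},{"tx":0.95,"ty":-0.65,"az":-0.7},{"tx":0.95,"ty":-0.65,"az":-0.7}]'
python3 - <<'E'
from h import *
plan([500,-130,245],down(90))
E
```

```text
t [ 2.607 -1.748  0.029] a [-2.000e-03 -1.000e-03 -1.417e+00] tcp [ 265.1 -538.   403.9] rpy [-179.9   -0.    26.2] gap 85.4 time 0.15 F [-0.  -0.6 -0.6]invalid input at $[0]: expected keys tx, ty, tz, ax, ay, az, hand
```

```bash
python3 -m jog '[{"tx":0.95,"ty":-0.65,"tz":0,"ax":0,"ay":0,"az":-0.7,"hand":1},{"tx":0.95,"ty":-0.65,"tz":0,"ax":0,"ay":0,"az":-0.7,"hand":1},{"tx":0.95,"ty":-0.65,"tz":0,"ax":0,"ay":0,"az":-0.7,"hand":1},{"tx":0.95,"ty":-0.65,"tz":0,"ax":0,"ay":0,"az":-0.7,"hand":1},{"tx":0.95,"ty":-0.65,"tz":0,"ax":0,"ay":0,"az":-0.7,"hand":1}]'
python3 - <<'E'
from h import *
plan([500,-130,245],down(90))
E
```

```text
time: 0.57
tool_pos: [352.3, -383.2, 404.4]
tcp_rot: [-180.0, -0.2, 58.4]
ft_force: [-0.4, -0.4, 0.4]
finger_gap: 85.2
t [ 1.954 -0.047  0.035] a [ 0.    -0.004 -0.703] tcp [ 352.3 -383.2  404.4] rpy [-180.    -0.2   58.4] gap 85.2 time 0.57 F [-0.4 -0.4  0.4]
```

```bash
python3 -m jog '[{"tx":0.98,"ty":-0.02,"tz":0,"ax":0,"ay":0,"az":-0.7,"hand":1},{"tx":0.98,"ty":-0.02,"tz":0,"ax":0,"ay":0,"az":-0.7,"hand":1},{"tx":0.98,"ty":-0.02,"tz":0,"ax":0,"ay":0,"az":-0.7,"hand":1},{"tx":0.98,"ty":-0.02,"tz":0,"ax":0,"ay":0,"az":-0.7,"hand":1},{"tx":0.98,"ty":-0.02,"tz":0,"ax":0,"ay":0,"az":-0.7,"hand":1}]'
python3 - <<'E'
from h import *
plan([500,-130,245],down(90))
E
```

```text
time: 0.98
tool_pos: [427.7, -258.1, 404.5]
tcp_rot: [180.0, -0.1, 89.9]
ft_force: [-0.7, -0.3, 0.4]
finger_gap: 85.4
t [0.855 0.481 0.032] a [ 0.001 -0.002 -0.002] tcp [ 427.7 -258.1  404.5] rpy [ 1.80e+02 -1.00e-01  8.99e+01] gap 85.4 time 0.98 F [-0.7 -0.3  0.4]
```

```bash
python3 -m jog '[{"tx":0.85,"ty":0.48,"tz":0.03,"ax":0,"ay":0,"az":0,"hand":1},{"tx":0.85,"ty":0.48,"tz":0.03,"ax":0,"ay":0,"az":0,"hand":1},{"tx":0.85,"ty":0.48,"tz":0.03,"ax":0,"ay":0,"az":0,"hand":1},{"tx":0.85,"ty":0.48,"tz":0.03,"ax":0,"ay":0,"az":0,"hand":1},{"tx":0.85,"ty":0.48,"tz":0.03,"ax":0,"ay":0,"az":0,"hand":1}]'
python3 - <<'E'
from h import *
plan([500,-130,245],down(90))
s=snap("wrist","w1")
E
```

```text
time: 1.4
tool_pos: [501.0, -131.6, 399.6]
tcp_rot: [-180.0, -0.1, 89.5]
ft_force: [0.3, 0.2, 0.2]
finger_gap: 85.3
t [ 0.011 -0.007 -0.002] a [-0.    -0.002 -0.012] tcp [ 501.  -131.6  399.6] rpy [-1.80e+02 -1.00e-01  8.95e+01] gap 85.3 time 1.4 F [0.3 0.2 0.2]
```

View pics/w1.png

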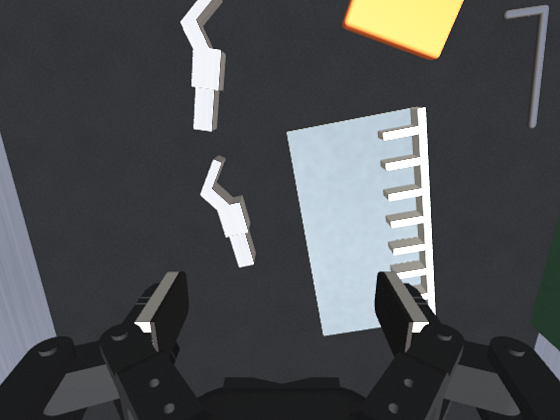

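Run:
```python
from h import *
s=dict(np.load("w1.npz")); P=cloud(s); Z=P[:,:,2]; im=s["pixels"].astype(int)
print("heights mat",np.nanmedian(Z[200:260,60:160]),"plate",np.nanmedian(Z[150:250,320:370]), "punch",np.nanmedian(Z[60:80,200:212]))
m=((im[:,:,2]>120)).astype(np.uint8)
# front edge: first bright column per row, rows 145..325
pts=[]
for v in range(145,325,4):
    r=m[v,270:400]; u=270+np.argmax(r); pts.append(onz(s,u-0.5,v,8)[:2])
pts=np.array(pts); vx,vy,x0,y0=cv2.fitLine(pts.astype(np.float32),cv2.DIST_HUBER,0,.01,.01).ravel()
print("front line dir",vx,vy,"pt",x0,y0,"ang",np.degrees(np.arctan2(vy,vx)))
pe=[]
for u in range(295,370,4):
    c=m[100:170,u]; v=100+np.argmax(c); pe.append(onz(s,u,v-.5,8)[:2])
pe=np.array(pe); a=cv2.fitLine(pe.astype(np.float32),cv2.DIST_HUBER,0,.01,.01).ravel(); print("+y edge",a,np.degrees(np.arctan2(a[1],a[0])))
# wall tops
t=(np.abs(Z-30)<4)&(m>0); t[:, :375]=0; t[300:]=0
n,l,st,c=cv2.connectedComponentsWithStats(t.astype(np.uint8))
for i in range(1,n):
    if st[i,4]>40: print(st[i])
cv2.imwrite("pics/w1m.png",t.astype(np.uint8)*255)
cv2.imwrite("pics/w1z.png",cv2.resize(s["pixels"][95:330,280:440,::-1],None,fx=2.5,fy=2.5))
```

```text
heights mat -0.44386478192271217 plate 7.3073399789099485 punch 29.509651236307715
front line dir 0.17580523 -0.98442495 pt 527.5735 -206.09407 ang -79.87447
+y edge [ 9.8452425e-01  1.7524832e-01  5.5652429e+02 -7.4716362e+01] 10.09311
[ 382  107   53  193 3083]
```

View pics/w1z.png

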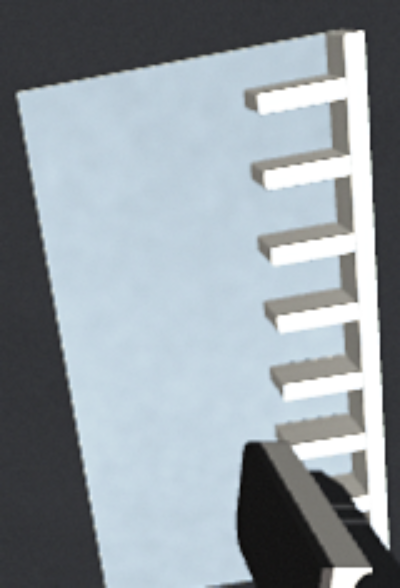

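View pics/w1m.png

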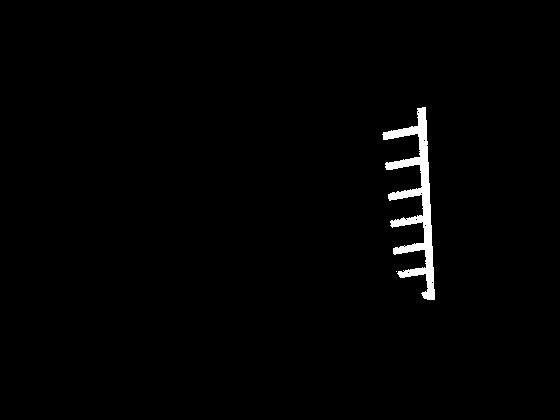

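Run:
```python
from h import *
s=dict(np.load("w1.npz"))
yaw=10.1; c,sn=np.cos(np.radians(yaw)),np.sin(np.radians(yaw)); ex=np.array([c,sn]); ey=np.array([-sn,c])
# origin: front line local x=-65, +y edge local y=136
xf=ex@np.array([527.57,-206.09])+65; yf=ey@np.array([556.52,-74.72])-136
O=xf*ex+yf*ey; print("origin",O)
m=cv2.imread("pics/w1m.png",0)>0
vs,us=np.where(m); X=np.array([onz(s,u,v,30)[:2] for u,v in zip(us,vs)])-O; lx=X@ex; ly=X@ey
print("x range",np.percentile(lx,[0.5,2,98,99.5]))
k=(lx>38)&(lx<55); h,e=np.histogram(ly[k],bins=np.arange(-140,140,2)); 
ys=np.sort(ly[k]); g=np.split(ys,np.where(np.diff(ys)>6)[0]+1); print([(round(a.min(),1),round(a.max(),1)) for a in g if len(a)>20])
print("expect", [(i*66-99-16, i*66-99+16) for i in range(4)])
# punches seen
b=s["pixels"].astype(int).min(2)>190
P=cloud(s); b&=np.abs(P[:,:,2]-29.5)<4; b[:,280:]=0
n,l,st,cc=cv2.connectedComponentsWithStats(b.astype(np.uint8))
for i in range(1,n):
    if st[i,4]>200:
        v,u=np.where(l==i); Y=np.array([onz(s,a,bb,30)[:2] for a,bb in zip(u,v)]); print(st[i],Y.mean(0))
```

```text
origin [ 593.62198274 -206.25187251]
x range [31.07741958 32.41358578 74.62593303 74.89864137]
[(np.float64(-51.7), np.float64(-42.0)), (np.float64(-19.8), np.float64(-10.4)), (np.float64(14.0), np.float64(23.7)), (np.float64(45.8), np.float64(54.6)), (np.float64(79.6), np.float64(88.0)), (np.float64(111.4), np.float64(119.7))]
expect [(-115, -83), (-49, -17), (17, 49), (83, 115)]
[ 181    0   40  131 2547] [426.06909803 -22.51346079]
[ 201  160   53  107 1729] [ 442.63539464 -175.09430477]
```

```bash
python3 -m jog '[{"tx":1,"ty":-0.06,"tz":0.15,"ax":0,"ay":0,"az":0,"hand":1},{"tx":1,"ty":-0.06,"tz":0.15,"ax":0,"ay":0,"az":0,"hand":1},{"tx":1,"ty":-0.06,"tz":0.15,"ax":0,"ay":0,"az":0,"hand":1},{"tx":1,"ty":-0.06,"tz":0.15,"ax":0,"ay":0,"az":0,"hand":1}]';python3 -m jog '[{"tx":1,"ty":-0.06,"tz":0.15,"ax":0,"ay":0,"az":0,"hand":1},{"tx":1,"ty":-0.06,"tz":0.15,"ax":0,"ay":0,"az":0,"hand":1},{"tx":1,"ty":-0.06,"tz":0.15,"ax":0,"ay":0,"az":0,"hand":1},{"tx":1,"ty":-0.06,"tz":0.15,"ax":0,"ay":0,"az":0,"hand":1},{"tx":1,"ty":-0.06,"tz":0.15,"ax":0,"ay":0,"az":0,"hand":1}]'
python3 - <<'E'
from h import *
plan([460,210,175],down(90))
s=snap("wrist","w2")
E
```

```text
time: 1.78
tool_pos: [491.8, 16.4, 376.9]
tcp_rot: [-179.9, -0.0, 89.2]
ft_force: [-0.4, 0.3, -0.6]
finger_gap: 85.4
time: 2.2
tool_pos: [484.7, 168.0, 354.0]
tcp_rot: [-179.9, -0.1, 89.4]
ft_force: [-0.2, -1.0, 0.0]
finger_gap: 85.4
t [ 0.278 -0.167  0.161] a [-0.002 -0.001 -0.013] tcp [484.7 168.  354. ] rpy [-1.799e+02 -1.000e-01  8.940e+01] gap 85.4 time 2.2 F [-0.2 -1.   0. ]
```

View pics/w2.png

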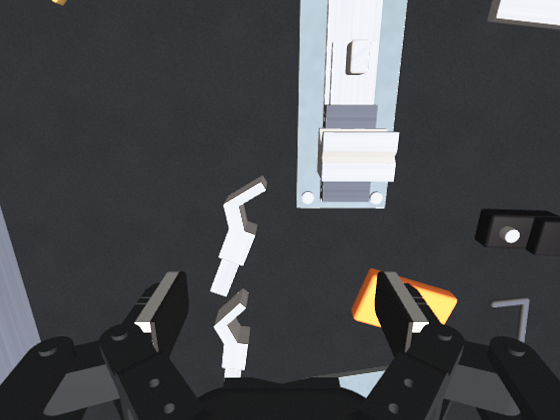

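Run:
```python
import cv2
a=cv2.imread("pics/w2.png"); cv2.imwrite("pics/w2z.png",cv2.resize(a[10:215,285:415],None,fx=2.9,fy=2.9,interpolation=cv2.INTER_CUBIC))
cv2.imwrite("pics/w2y.png",cv2.resize(a[120:215,300:415],None,fx=6,fy=6,interpolation=cv2.INTER_CUBIC))
```

```text
(no output)
```

View pics/w2y.png

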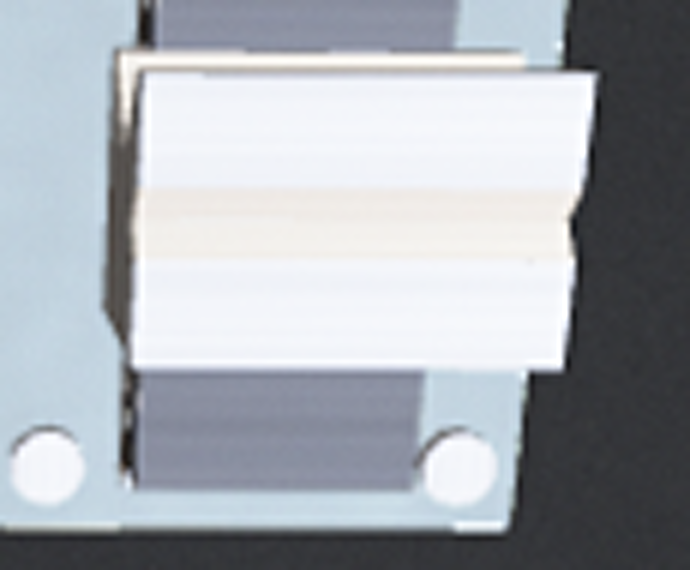

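View pics/w2z.png

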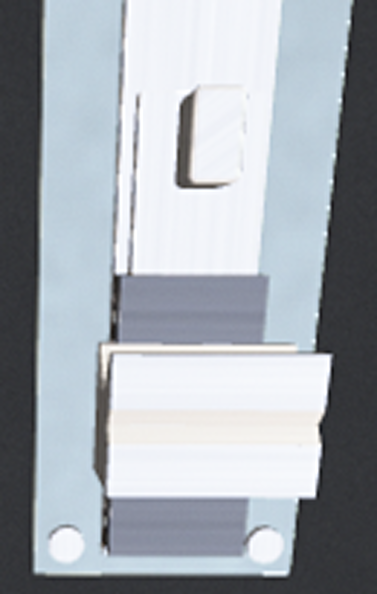

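```bash
python3 -m jog '[{"tx":0.1,"ty":-0.4,"tz":0.6,"ax":0,"ay":0,"az":0,"hand":1},{"tx":0.1,"ty":-0.4,"tz":0.6,"ax":0,"ay":0,"az":0,"hand":1},{"tx":0.1,"ty":-0.4,"tz":0.6,"ax":0,"ay":0,"az":0,"hand":1},{"tx":0.1,"ty":-0.4,"tz":0.6,"ax":0,"ay":0,"az":0,"hand":1}]'
python3 - <<'E'
from h import *
s=snap("wrist","w3")
E
```

```text
time: 2.58
tool_pos: [421.6, 178.8, 259.2]
tcp_rot: [-179.4, 0.2, 89.2]
ft_force: [-1.1, -0.3, -0.0]
finger_gap: 85.5
```

View pics/w3.png

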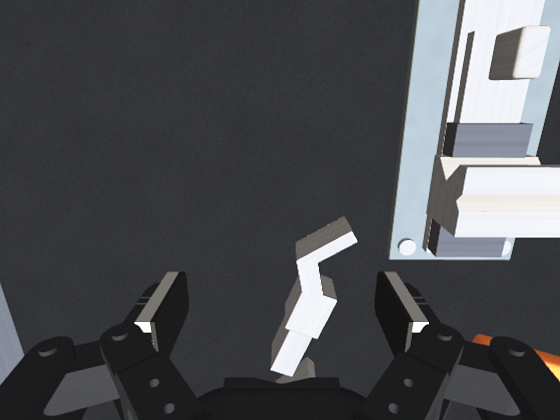

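Run:
```python
from h import *
s=dict(np.load("w2.npz")); P=cloud(s); Z=P[:,:,2]; im=s["pixels"].astype(int)
m=(im[:,:,2]>110).astype(np.uint8)
def fit(pts): 
    a=cv2.fitLine(np.array(pts,np.float32),cv2.DIST_HUBER,0,.01,.01).ravel(); return a[2:],np.degrees(np.arctan2(a[1],a[0]))%180
L=[];Rr=[];B=[]
for v in range(10,195,5):
    u=285+np.argmax(m[v,285:]); L.append(onz(s,u-.5,v,8)[:2])
for v in list(range(10,120,5)):
    u=420-np.argmax(m[v,420:300:-1]); Rr.append(onz(s,u+.5,v,8)[:2])
for u in range(302,382,4):
    v=225-np.argmax(m[225:180:-1,u]); B.append(onz(s,u,v+.5,8)[:2])
for n,a in zip("LRB",(L,Rr,B)): print(n,fit(a))
pl,al=fit(L);pr,ar=fit(Rr);pb,ab=fit(B)
# block top mask z~56
b=(np.abs(Z-55.5)<3); b[:110]=0;b[200:]=0; b[:,:310]=0;b[:,410:]=0
b=b.astype(np.uint8); v,u=np.where(b); X=np.array([onz(s,x,y,56)[:2] for x,y in zip(u,v)],np.float32); print("block",cv2.minAreaRect(X),len(X))
f=(np.abs(Z-47.5)<3); f[85:]=0; f[:,:335]=0;f[:,385:]=0; v,u=np.where(f); X=np.array([onz(s,x,y,48)[:2] for x,y in zip(u,v)],np.float32); print("fin",cv2.minAreaRect(X),len(X),X.mean(0))
```

```text
L (array([499.34637, 245.41853], dtype=float32), np.float32(89.16143))
R (array([589.60394, 270.32733], dtype=float32), np.float32(89.30525))
B (array([533.08545, 143.48633], dtype=float32), np.float32(0.44881043))
block ((547.56787109375, 204.11573791503906), (39.973297119140625, 60.21501159667969), 89.41460418701172) 3226
fin ((544.5092163085938, 279.6459045410156), (23.01786231994629, 14.17387866973877), 89.3967514038086) 608 [544.622  279.7936]
```

Run:
```python
from h import *
plan([544.6,279.8,80],down(89.3))
```

```text
t [0.683 0.796 0.176] a [-0.007  0.003 -0.002] tcp [423.9 179.1 262.4] rpy [-1.797e+02  1.000e-01  8.920e+01] gap 85.0 time 2.63 F [0.8 0.3 0.7]
```

```bash
python3 -m jog '[{"tx":0.68,"ty":0.79,"tz":0.12,"ax":-0.007,"ay":0,"az":0,"hand":0.5},{"tx":0.68,"ty":0.79,"tz":0.12,"ax":-0.007,"ay":0,"az":0,"hand":0.5},{"tx":0.68,"ty":0.79,"tz":0.12,"ax":-0.007,"ay":0,"az":0,"hand":0.5},{"tx":0.68,"ty":0.79,"tz":0.17,"ax":-0.007,"ay":0,"az":0,"hand":0.5},{"tx":0.68,"ty":0.79,"tz":0.17,"ax":-0.007,"ay":0,"az":0,"hand":0.5}]'
python3 - <<'E'
from h import *
snap("wrist","w4")
plan([544.6,279.8,46],down(89.3))
E
```

```text
time: 3.05
tool_pos: [550.2, 282.3, 237.7]
tcp_rot: [179.7, -0.0, 89.2]
ft_force: [0.1, 0.4, -1.9]
finger_gap: 42.7
t [-0.008 -0.027  0.25 ] a [ 0.006  0.001 -0.002] tcp [548.6 281.  238.5] rpy [179.7   0.   89.2] gap 42.5 time 3.1 F [-0.4  0.2 -0. ]
```

View pics/w4.png

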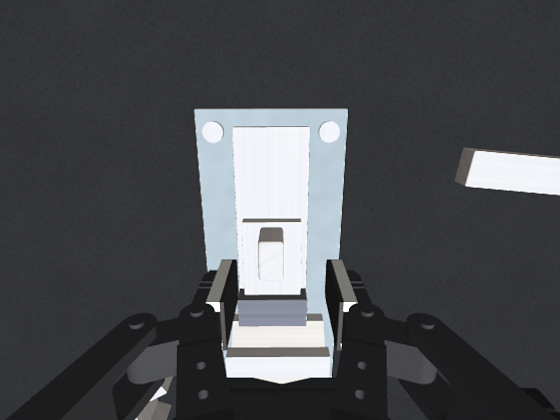

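```bash
python3 -m jog '[{"tx":-0.01,"ty":-0.027,"tz":0.1,"ax":0.006,"ay":0,"az":0,"hand":0.5},{"tx":-0.01,"ty":-0.027,"tz":0.25,"ax":0.006,"ay":0,"az":0,"hand":0.5},{"tx":-0.01,"ty":-0.027,"tz":0.25,"ax":0.006,"ay":0,"az":0,"hand":0.5},{"tx":-0.01,"ty":-0.027,"tz":0.25,"ax":0.006,"ay":0,"az":0,"hand":0.5}]'
python3 - <<'E'
from h import *
snap("wrist","w5")
plan([544.6,279.8,46],down(89.3))
E
```

```text
time: 3.43
tool_pos: [541.0, 278.2, 201.8]
tcp_rot: [-179.9, 0.1, 89.2]
ft_force: [0.3, 1.0, 0.6]
finger_gap: 42.5
t [0.008 0.019 0.015] a [ 0.001  0.    -0.003] tcp [541.7 278.6 203.2] rpy [179.9   0.   89.2] gap 42.3 time 3.48 F [-0.1  0.3  0. ]
```

View pics/w5.png

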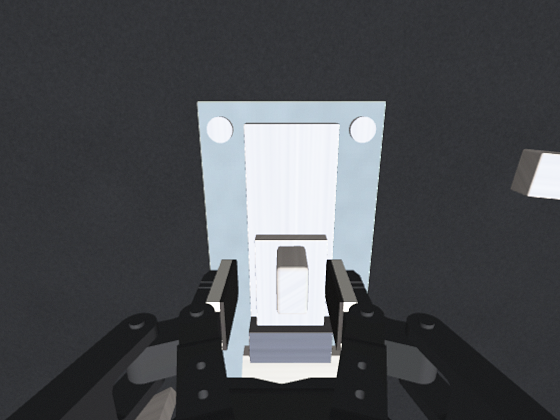

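```bash
python3 -m jog '[{"tx":0.01,"ty":0.02,"tz":0.015,"ax":0,"ay":0,"az":0,"hand":0.3},{"tx":0.01,"ty":0.02,"tz":0.015,"ax":0,"ay":0,"az":0,"hand":0},{"tx":0.01,"ty":0.02,"tz":0.015,"ax":0,"ay":0,"az":0,"hand":0},{"tx":0.01,"ty":0.02,"tz":0.015,"ax":0,"ay":0,"az":0,"hand":0},{"tx":0.01,"ty":0.02,"tz":0.015,"ax":0,"ay":0,"az":0,"hand":0}]' 40; python3 -m jog '[{"tx":0.05,"ty":0,"tz":0,"ax":0,"ay":0,"az":0,"hand":0},{"tx":0.1,"ty":0,"tz":0,"ax":0,"ay":0,"az":0,"hand":0},{"tx":0.15,"ty":0,"tz":0,"ax":0,"ay":0,"az":0,"hand":0},{"tx":0.2,"ty":0,"tz":0,"ax":0,"ay":0,"az":0,"hand":0},{"tx":0.24,"ty":0,"tz":0,"ax":0,"ay":0,"az":0,"hand":0}]'
```

```text
time: 3.9
tool_pos: [545.2, 281.3, 201.8]
tcp_rot: [179.9, -0.0, 89.2]
ft_force: [-3.8, -1.0, 6.5]
finger_gap: 13.3
time: 4.32
tool_pos: [545.7, 316.9, 201.8]
tcp_rot: [179.9, 0.1, 89.2]
ft_force: [-3.4, -7.0, 9.9]
finger_gap: 13.2
```

```bash
python3 -m jog '[{"tx":0,"ty":0,"tz":0,"ax":0,"ay":0,"az":0,"hand":0.4},{"tx":0,"ty":0,"tz":0,"ax":0,"ay":0,"az":0,"hand":0.5},{"tx":0,"ty":0,"tz":0,"ax":0,"ay":0,"az":0,"hand":0.5},{"tx":0,"ty":0,"tz":-0.35,"ax":0,"ay":0,"az":0,"hand":0.5}]'; python3 -m jog '[{"tx":0,"ty":0,"tz":-0.9,"ax":0,"ay":0,"az":0,"hand":0.5},{"tx":-0.2,"ty":0,"tz":-0.9,"ax":0,"ay":0,"az":0,"hand":1},{"tx":-0.3,"ty":0,"tz":-0.9,"ax":0,"ay":0,"az":0,"hand":1},{"tx":-0.3,"ty":0,"tz":-0.9,"ax":0,"ay":0,"az":0,"hand":1},{"tx":-0.3,"ty":0,"tz":-0.9,"ax":0,"ay":0,"az":0,"hand":1}]'
 python3 - <<'E'
from h import *
snap("wrist","w6")
E
```

```text
time: 4.65
tool_pos: [541.6, 315.0, 232.3]
tcp_rot: [-179.2, 0.4, 89.2]
ft_force: [-0.4, -0.9, -2.1]
finger_gap: 42.4
time: 5.07
tool_pos: [546.2, 270.5, 383.9]
tcp_rot: [179.4, -0.2, 89.1]
ft_force: [0.8, -0.1, 1.2]
finger_gap: 85.6
```

View pics/w6.png

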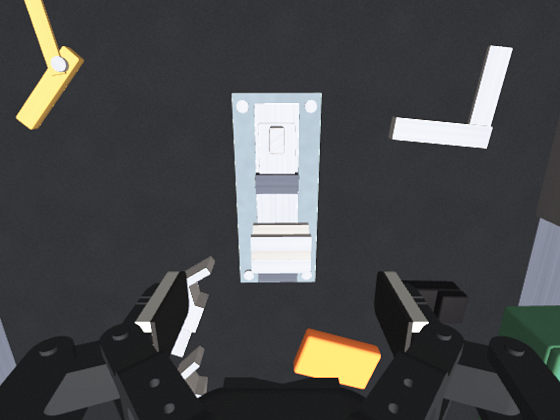

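Run:
```python
from h import *
s=dict(np.load("w6.npz")); Z=cloud(s)[:,:,2]
b=(np.abs(Z-55.5)<3.5); b[:225]=0;b[280:]=0; b[:,:240]=0;b[:,325:]=0
v,u=np.where(b); X=np.array([onz(s,x,y,56)[:2] for x,y in zip(u,v)],np.float32); print("block",cv2.minAreaRect(X),len(X),X.mean(0))
T=down(89.3,0); 
for t in (40,-40): print(t,down(89.3,t).apply([0,0,1]))
plan([546.5,204,120],down(89.3))
```

```text
block ((547.9816284179688, 204.83969116210938), (40.99091339111328, 59.672183990478516), 88.80675506591797) 2048 [548.06287 204.85088]
40 [ 0.00785294  0.64273964 -0.76604444]
-40 [-0.00785294 -0.64273964 -0.76604444]
t [-0.45   0.008  0.703] a [ 0.009 -0.003 -0.004] tcp [545.6 271.2 380.5] rpy [ 1.796e+02 -1.000e-01  8.910e+01] gap 85.6 time 5.12 F [ 0.1  0.5 -0.3]
```

Run:
```python
from h import *
plan([547.7,204.4,110],down(89.3,-40))
```

```text
t [0.216 0.012 1.013] a [ 0.007 -0.892 -0.007] tcp [545.6 271.2 380.5] rpy [ 1.796e+02 -1.000e-01  8.910e+01] gap 85.6 time 5.12 F [ 0.1  0.5 -0.3]
```

```bash
python3 -m jog '[{"tx":0.216,"ty":0.012,"tz":0.2,"ax":0.007,"ay":-0.892,"az":0,"hand":1},{"tx":0.216,"ty":0.012,"tz":0.4,"ax":0.007,"ay":-0.892,"az":0,"hand":1},{"tx":0.216,"ty":0.012,"tz":0.7,"ax":0.007,"ay":-0.892,"az":0,"hand":1},{"tx":0.216,"ty":0.012,"tz":1,"ax":0.007,"ay":-0.892,"az":0,"hand":1},{"tx":0.216,"ty":0.012,"tz":1,"ax":0.007,"ay":-0.892,"az":0,"hand":1}]';  python3 - <<'E'
from h import *
plan([547.7,204.4,110],down(89.3,-40))
plan([547.7,204.4,36],down(89.3,-40))
E
```

```text
time: 5.53
tool_pos: [543.3, 303.1, 216.2]
tcp_rot: [-178.9, 36.5, 89.9]
ft_force: [-0.5, -1.1, -1.6]
finger_gap: 85.3
t [-0.045  0.036 -0.071] a [-0.016 -0.078  0.01 ] tcp [543.3 303.1 216.2] rpy [-178.9   36.5   89.9] gap 85.3 time 5.53 F [-0.5 -1.1 -1.6]
t [0.248 0.044 0.325] a [-0.016 -0.078  0.01 ] tcp [543.3 303.1 216.2] rpy [-178.9   36.5   89.9] gap 85.3 time 5.53 F [-0.5 -1.1 -1.6]
```

```bash
python3 -m jog '[{"tx":0,"ty":0.03,"tz":0,"ax":-0.016,"ay":-0.078,"az":0,"hand":1},{"tx":0.05,"ty":0.03,"tz":0.05,"ax":-0.016,"ay":-0.078,"az":0,"hand":1},{"tx":0.1,"ty":0.03,"tz":0.12,"ax":-0.016,"ay":-0.078,"az":0,"hand":1},{"tx":0.12,"ty":0.03,"tz":0.16,"ax":-0.016,"ay":-0.078,"az":0,"hand":1},{"tx":0.12,"ty":0.03,"tz":0.16,"ax":-0.016,"ay":-0.078,"az":0,"hand":1}]';  python3 - <<'E'
from h import *
snap("wrist","w7")
plan([547.7,204.4,36],down(89.3,-40))
E
```

```text
time: 5.95
tool_pos: [550.5, 304.1, 194.0]
tcp_rot: [179.8, 39.3, 89.4]
ft_force: [0.1, -0.3, -0.1]
finger_gap: 85.3
t [ 0.171 -0.015  0.211] a [ 0.008 -0.016  0.   ] tcp [551.  304.2 195.4] rpy [179.7  39.3  89.3] gap 84.9 time 6.0 F [-0.5  0.3 -0.2]
```

View pics/w7.png

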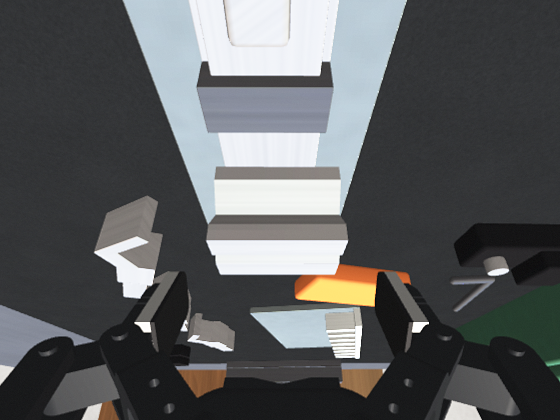

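```bash
python3 -m jog '[{"tx":0.06,"ty":-0.01,"tz":0.07,"ax":0.008,"ay":-0.016,"az":0,"hand":1},{"tx":0.12,"ty":-0.01,"tz":0.14,"ax":0.008,"ay":-0.016,"az":0,"hand":1},{"tx":0.17,"ty":-0.01,"tz":0.21,"ax":0.008,"ay":-0.016,"az":0,"hand":1},{"tx":0.17,"ty":-0.01,"tz":0.21,"ax":0.008,"ay":-0.016,"az":0,"hand":1},{"tx":0.17,"ty":-0.01,"tz":0.21,"ax":0.008,"ay":-0.016,"az":0,"hand":1}]';  python3 - <<'E'
from h import *
plan([547.7,204.4,36],down(89.3,-40))
E
```

```text
time: 6.42
tool_pos: [549.4, 304.1, 154.2]
tcp_rot: [-179.9, 40.1, 89.4]
ft_force: [0.2, -0.0, 0.6]
finger_gap: 85.2
t [-0.003 -0.003 -0.002] a [-0.001  0.003  0.002] tcp [549.4 304.1 154.2] rpy [-179.9   40.1   89.4] gap 85.2 time 6.42 F [ 0.2 -0.   0.6]
```

```bash
python3 -m jog '[{"tx":0,"ty":0,"tz":0,"ax":0,"ay":0,"az":0,"hand":0.6},{"tx":0,"ty":0,"tz":0,"ax":0,"ay":0,"az":0,"hand":0.5},{"tx":0,"ty":0,"tz":0,"ax":0,"ay":0,"az":0,"hand":0.5},{"tx":0,"ty":0,"tz":0,"ax":0,"ay":0,"az":0,"hand":0.5},{"tx":0,"ty":0,"tz":0,"ax":0,"ay":0,"az":0,"hand":0.5}]' 90;  python3 - <<'E'
from h import *
plan([547.7,204.4,120],down(89.3,-40))
snap("wrist","w8")
E
```

```text
time: 6.83
tool_pos: [550.4, 305.5, 157.3]
tcp_rot: [179.8, 40.0, 89.2]
ft_force: [-0.8, 6.2, 4.8]
finger_gap: 58.7
t [-0.356 -0.008 -0.41 ] a [ 0.004 -0.001 -0.001] tcp [550.4 305.5 157.3] rpy [179.8  40.   89.2] gap 58.7 time 6.83 F [-0.8  6.2  4.8]
```

View pics/w8.png

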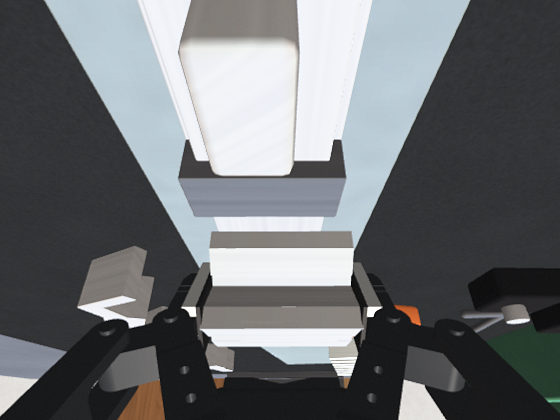

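```bash
python3 -m jog '[{"tx":-0.09,"ty":0,"tz":-0.1,"ax":0,"ay":0,"az":0,"hand":0.5},{"tx":-0.18,"ty":0,"tz":-0.2,"ax":0,"ay":0,"az":0,"hand":0.5},{"tx":-0.27,"ty":0,"tz":-0.31,"ax":0,"ay":0,"az":0,"hand":0.5},{"tx":-0.36,"ty":0,"tz":-0.42,"ax":0,"ay":0,"az":0,"hand":0.5},{"tx":-0.36,"ty":0,"tz":-0.42,"ax":0,"ay":0,"az":0,"hand":0.5}]';  python3 - <<'E'
from h import *
plan([547.7,204.4,120],down(89.3,0))
snap("wrist","w9")
E
```

```text
time: 7.3
tool_pos: [551.3, 304.5, 243.4]
tcp_rot: [179.5, 39.9, 89.0]
ft_force: [1.6, 1.0, -4.8]
finger_gap: 59.1
t [-0.647 -0.015  0.266] a [ 0.009  0.886 -0.002] tcp [551.3 304.5 243.4] rpy [179.5  39.9  89. ] gap 59.1 time 7.3 F [ 1.6  1.  -4.8]
```

View pics/w9.png

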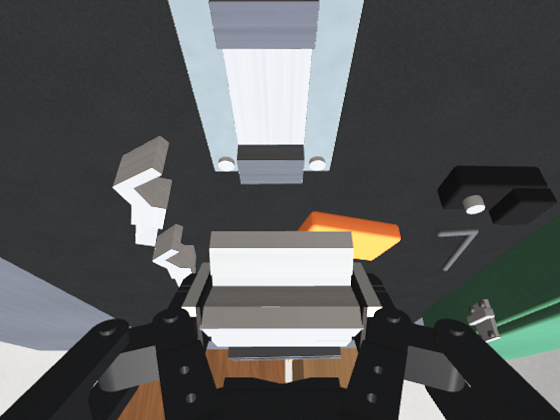

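```bash
python3 -m jog '[{"tx":-0.13,"ty":0,"tz":0.02,"ax":0,"ay":0.16,"az":0,"hand":0.5},{"tx":-0.27,"ty":0,"tz":0.05,"ax":0,"ay":0.32,"az":0,"hand":0.5},{"tx":-0.4,"ty":0,"tz":0.1,"ax":0,"ay":0.48,"az":0,"hand":0.5},{"tx":-0.52,"ty":0,"tz":0.16,"ax":0,"ay":0.64,"az":0,"hand":0.5},{"tx":-0.62,"ty":0,"tz":0.23,"ax":0,"ay":0.79,"az":0,"hand":0.5}]';  python3 - <<'E'
from h import *
plan([547.7,204.4,120],down(89.3,25))
E
```

```text
time: 7.77
tool_pos: [548.4, 209.6, 271.2]
tcp_rot: [179.9, 4.2, 89.3]
ft_force: [-0.7, 0.1, -6.7]
finger_gap: 59.0
t [-0.465 -0.004  0.106] a [0.002 0.649 0.001] tcp [548.4 209.6 271.2] rpy [179.9   4.2  89.3] gap 59.0 time 7.77 F [-0.7  0.1 -6.7]
```

```bash
python3 -m jog '[{"tx":-0.1,"ty":0,"tz":0.01,"ax":0,"ay":0.14,"az":0,"hand":0.5},{"tx":-0.2,"ty":0,"tz":0.03,"ax":0,"ay":0.28,"az":0,"hand":0.5},{"tx":-0.3,"ty":0,"tz":0.05,"ax":0,"ay":0.42,"az":0,"hand":0.5},{"tx":-0.39,"ty":0,"tz":0.08,"ax":0,"ay":0.55,"az":0,"hand":0.5},{"tx":-0.465,"ty":0,"tz":0.106,"ax":0,"ay":0.65,"az":0,"hand":0.5}]';  python3 - <<'E'
from h import *
plan([547.7,204.4,120],down(89.3,50))
E
```

```text
time: 8.18
tool_pos: [547.1, 138.1, 259.5]
tcp_rot: [-179.9, -25.0, 89.2]
ft_force: [-1.2, 0.5, -6.2]
finger_gap: 58.7
t [-0.429 -0.     0.093] a [-0.     0.556 -0.002] tcp [547.1 138.1 259.5] rpy [-179.9  -25.    89.2] gap 58.7 time 8.18 F [-1.2  0.5 -6.2]
```

```bash
python3 -m jog '[{"tx":-0.1,"ty":0,"tz":0.01,"ax":0,"ay":0.13,"az":0,"hand":0.5},{"tx":-0.2,"ty":0,"tz":0.03,"ax":0,"ay":0.26,"az":0,"hand":0.5},{"tx":-0.29,"ty":0,"tz":0.05,"ax":0,"ay":0.38,"az":0,"hand":0.5},{"tx":-0.37,"ty":0,"tz":0.07,"ax":0,"ay":0.48,"az":0,"hand":0.5},{"tx":-0.43,"ty":0,"tz":0.09,"ax":0,"ay":0.556,"az":0,"hand":0.5}]';  python3 - <<'E'
from h import *
plan([547.7,207.5,100],down(89.3,50),158)
snap("wrist","w10");snap("top","t10");s=snap("scene","s10")
E
```

```text
time: 8.6
tool_pos: [546.1, 85.4, 219.3]
tcp_rot: [-179.7, -49.9, 89.0]
ft_force: [-0.4, -0.7, -7.2]
finger_gap: 59.1
t [-0.086  0.001  0.081] a [-0.001  0.001 -0.005] tcp [546.1  85.4 219.3] rpy [-179.7  -49.9   89. ] gap 59.1 time 8.6 F [-0.4 -0.7 -7.2]
```

View pics/w10.png

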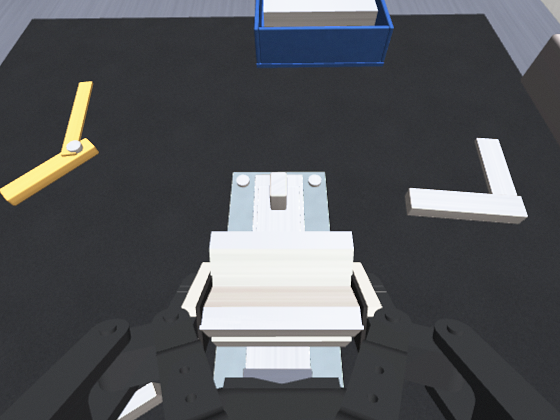

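View pics/s10.png

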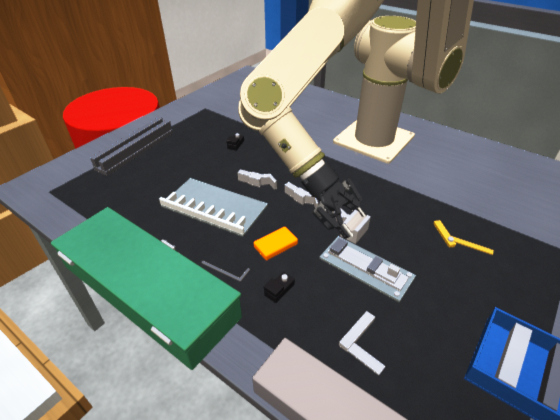

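Run:
```python
from h import *
s=dict(np.load("w10.npz")); P=cloud(s)
for v in range(236,348,6): print(v,np.round(P[v,240],1),np.round(P[v,281],1),np.round(P[v,330],1))
print(np.round(P[285,205:222:3],1), np.round(P[285,350:368:3],1))
print("grasp",grasp())
```

```text
236 [529.8 224.1 136.4] [547.3 222.9 138.2] [568.  223.  137.4]
242 [530.2 220.6 137.8] [547.3 221.1 136.3] [567.8 220.4 137. ]
248 [530.2 218.3 136.8] [547.2 218.2 136.4] [567.5 217.6 137.2]
254 [530.2 216.  136.1] [547.2 216.1 135.1] [567.7 216.  134.7]
260 [529.9 214.8 132.6] [547.2 214.1 133.6] [567.8 214.2 132.4]
266 [529.8 212.7 130.9] [547.1 212.4 131. ] [567.5 211.5 132.7]
272 [529.7 210.8 129.1] [547.1 210.7 128.5] [567.9 210.3 128.6]
278 [529.6 208.9 126.9] [547.1 208.6 126.9] [568.  208.4 126.6]
284 [529.6 206.4 126.3] [547.  206.7 124.7] [567.9 206.2 125.3]
290 [529.8 203.8 126.6] [547.  203.2 127.5] [567.2 202.6 128.5]
296 [530.5 199.9 131.2] [547. 200. 130.] [566.6 199.3 131.3]
302 [531.1 196.5 134.6] [546.9 196.4 134.4] [565.9 196.  134.7]
308 [531.4 193.8 136.5] [546.9 193.2 137.6] [565.6 193.5 135.3]
314 [531.5 191.6 136.4] [546.9 191.3 136.6] [565.3 191.1 136.1]
320 [531.6 189.4 136.5] [546.8 188.9 137.7] [564.9 188.7 137.3]
326 [531.8 187.2 136.7] [546.8 187.  136.3] [564.9 186.9 135.9]
332 [531.1 186.3 130.4] [546.8 186.2 129.5] [565.5 185.8 130.1]
338 [529.1 187.1 113.1] [546.7 186.9 112.5] [567.9 186.8 111.4]
344 [528.  186.3 102.9] [546.6 186.  102.9] [569.1 186.  100.7]
[[516.6 203.7 134. ]
 [517.6 203.9 133.2]
 [517.8 205.5 128.5]
 [518.4 206.5 125.4]
 [519.6 206.6 124.8]
 [520.9 206.6 124.9]] [[576.6 205.8 124.7]
 [576.7 204.2 129.7]
 [576.8 202.6 134.6]
 [578.1 202.7 134.3]
 [579.5 203.  133.3]
 [580.6 202.8 133.9]]
grasp [547.30150269 204.14584997 119.12747751]
```

Run:
```python
from h import *
plan([547.5,207.5,44],down(89.3,50),158)
plan([547.5,207.5,37],down(89.3,50),158)
```

```text
t [-0.373  0.001  0.321] a [-0.003  0.007 -0.007] tcp [546.2  86.  219.4] rpy [-179.5  -49.7   88.8] gap 58.8 time 8.75 F [ 1.   0.4 -5.9]
t [-0.409  0.002  0.351] a [-0.003  0.007 -0.007] tcp [546.2  86.  219.4] rpy [-179.5  -49.7   88.8] gap 58.8 time 8.75 F [ 1.   0.4 -5.9]
```

```bash
python3 -m jog '[{"tx":-0.08,"ty":0,"tz":0.07,"ax":0,"ay":0.007,"az":-0.007,"hand":0.5},{"tx":-0.16,"ty":0,"tz":0.14,"ax":0,"ay":0.007,"az":-0.007,"hand":0.5},{"tx":-0.24,"ty":0,"tz":0.21,"ax":0,"ay":0.007,"az":-0.007,"hand":0.5},{"tx":-0.32,"ty":0,"tz":0.28,"ax":0,"ay":0.007,"az":-0.007,"hand":0.5},{"tx":-0.36,"ty":0,"tz":0.31,"ax":0,"ay":0.007,"az":-0.007,"hand":0.5}]';  python3 - <<'E'
from h import *
s=snap("wrist","w11"); P=cloud(s)
plan([547.5,207.5,37],down(89.3,50),158)
for v in range(236,348,12): print(v,np.round(P[v,281],1))
E
```

```text
time: 9.17
tool_pos: [546.7, 88.4, 149.4]
tcp_rot: [179.8, -49.9, 89.8]
ft_force: [-0.6, 1.0, -6.3]
finger_gap: 59.0
t [-0.059 -0.001  0.034] a [-0.004  0.001  0.006] tcp [546.2  88.3 148.7] rpy [179.9 -49.9  89.7] gap 59.1 time 9.22 F [-1.8 -0.4 -7.4]
236 [547.3 225.9  68.2]
248 [547.2 220.9  66.9]
260 [547.2 217.7  61.9]
272 [547.2 213.1  59.9]
284 [547.2 209.6  54.8]
296 [547.1 202.5  61.5]
308 [547.1 196.1  67.8]
320 [547.1 192.3  65.4]
332 [547.1 189.   60.2]
344 [547.1 188.9  33. ]
```

View pics/w11.png

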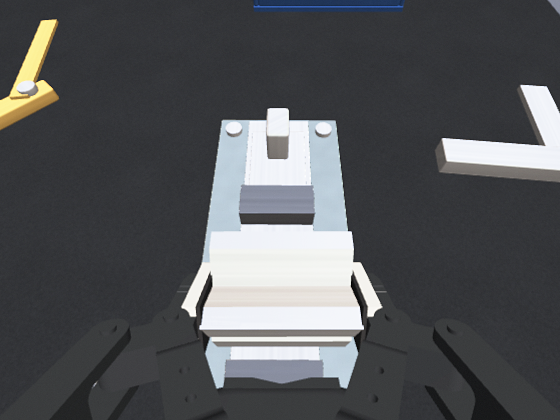

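```bash
python3 -m jog '[{"tx":-0.02,"ty":0,"tz":0.013,"ax":0,"ay":0,"az":0,"hand":0.5},{"tx":-0.035,"ty":0,"tz":0.024,"ax":0,"ay":0,"az":0,"hand":0.5},{"tx":-0.045,"ty":0,"tz":0.032,"ax":0,"ay":0,"az":0,"hand":0.5},{"tx":-0.055,"ty":0,"tz":0.038,"ax":0,"ay":0,"az":0,"hand":0.5},{"tx":-0.055,"ty":0,"tz":0.038,"ax":0,"ay":0,"az":0,"hand":0.5}]';  python3 - <<'E'
from h import *
s=snap("wrist","w12"); P=cloud(s)
plan([547.5,207.5,37],down(89.3,50),158)
for v in range(236,348,12): print(v,np.round(P[v,281],1))
E
```

```text
time: 9.63
tool_pos: [547.9, 86.4, 141.8]
tcp_rot: [179.5, -50.1, 90.0]
ft_force: [0.4, 0.1, -4.8]
finger_gap: 58.4
t [-0.017 -0.012  0.014] a [ 0.001 -0.002  0.009] tcp [547.9  86.4 141.9] rpy [179.5 -50.1  90. ] gap 59.0 time 9.68 F [-0.1 -0.1 -5.8]
236 [549.  224.6  60. ]
248 [549.  219.4  59.3]
260 [549.  215.2  56.5]
272 [549.  211.5  52.3]
284 [549.  207.9  47.5]
296 [548.9 200.7  54.5]
308 [548.8 194.4  60.4]
320 [548.8 190.4  58.9]
332 [548.8 187.3  52.9]
344 [548.9 187.4  24.8]
```

```bash
python3 -m jog '[{"tx":-0.006,"ty":0,"tz":0.005,"ax":0,"ay":0,"az":0,"hand":0.5},{"tx":-0.012,"ty":0,"tz":0.01,"ax":0,"ay":0,"az":0,"hand":0.5},{"tx":-0.016,"ty":0,"tz":0.014,"ax":0,"ay":0,"az":0,"hand":0.5},{"tx":-0.016,"ty":0,"tz":0.014,"ax":0,"ay":0,"az":0,"hand":0.5}]';  python3 - <<'E'
from h import *
s=snap("wrist","w12"); P=cloud(s)
plan([547.5,207.5,37],down(89.3,50),158)
for v in range(236,348,12): print(v,np.round(P[v,281],1))
E
```

```text
time: 10.02
tool_pos: [547.6, 86.6, 138.1]
tcp_rot: [179.5, -50.1, 89.9]
ft_force: [0.1, 0.1, -5.2]
finger_gap: 58.9
t [ 0.001 -0.011 -0.002] a [-0.    -0.002  0.009] tcp [547.6  86.6 138.2] rpy [179.5 -50.1  89.9] gap 59.0 time 10.07 F [ 0.2 -0.3 -5.8]
236 [548.7 224.7  56.5]
248 [548.6 219.4  56.2]
260 [548.6 216.1  51.2]
272 [548.6 212.1  47.8]
284 [548.6 208.2  43.7]
296 [548.5 200.9  50.6]
308 [548.4 194.8  55.9]
320 [548.4 190.5  55.8]
332 [548.4 187.4  49.7]
344 [548.5 187.6  20.8]
```

```bash
python3 -m jog '[{"tx":-0.003,"ty":0,"tz":0.003,"ax":0,"ay":0,"az":0,"hand":0.5},{"tx":-0.006,"ty":0,"tz":0.005,"ax":0,"ay":0,"az":0,"hand":0.5},{"tx":-0.006,"ty":0,"tz":0.005,"ax":0,"ay":0,"az":0,"hand":0.5}]'
```

```text
time: 10.32
tool_pos: [547.8, 86.6, 137.7]
tcp_rot: [179.5, -50.1, 90.0]
ft_force: [-3.3, -2.2, 0.8]
finger_gap: 58.7
```

```bash
python3 -m jog '[{"tx":0,"ty":0,"tz":0,"ax":0,"ay":0,"az":0,"hand":0.8},{"tx":0,"ty":0,"tz":0,"ax":0,"ay":0,"az":0,"hand":1},{"tx":0,"ty":0,"tz":0,"ax":0,"ay":0,"az":0,"hand":1},{"tx":0,"ty":0,"tz":0,"ax":0,"ay":0,"az":0,"hand":1}]' 40;  python3 - <<'E'
from h import *
s=snap("wrist","w13"); P=cloud(s)
plan([547.5,207.5,130],down(89.3,50),158)
for v in range(236,348,12): print(v,np.round(P[v,240],1),np.round(P[v,281],1),np.round(P[v,330],1))
E
```

```text
time: 10.65
tool_pos: [548.0, 86.6, 137.5]
tcp_rot: [179.4, -50.1, 90.0]
ft_force: [-0.8, 0.3, -0.0]
finger_gap: 85.1
t [ 0.481 -0.009 -0.403] a [ 0.001 -0.002  0.009] tcp [548.   86.6 137.4] rpy [179.5 -50.1  90. ] gap 85.4 time 10.7 F [ 0.8  0.2 -0.3]
236 [531.8 225.2  55.3] [nan nan nan] [570.1 225.1  55.1]
248 [532.1 219.4  55.7] [549.1 219.4  55.6] [569.6 219.5  55. ]
260 [531.9 215.8  51.7] [549.1 215.4  52.3] [569.6 215.4  52.1]
272 [531.9 211.5  48.9] [549.1 211.4  49. ] [569.8 211.6  48.1]
284 [531.7 207.6  45.2] [549.1 207.7  44.6] [570.1 207.8  43.9]
296 [532.5 201.2  49.4] [549.  201.   49.9] [568.9 201.3  48.4]
308 [533.4 195.1  54.7] [548.9 195.   54.8] [567.4 194.7  55.4]
320 [533.8 190.6  55.3] [548.9 190.6  54.9] [567.  190.3  55.3]
332 [533.5 187.3  50.5] [548.9 186.9  51.9] [567.3 186.9  51. ]
344 [530.8 187.1  24.5] [549.  187.   24.9] [570.8 186.9  24.5]
```

View pics/w13.png

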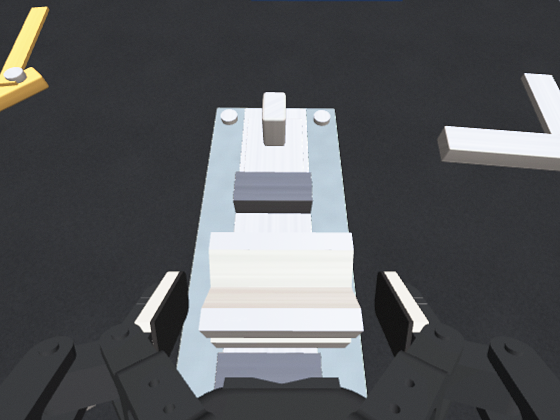

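```bash
python3 -m jog '[{"tx":0.16,"ty":0,"tz":-0.14,"ax":0,"ay":0,"az":0,"hand":1},{"tx":0.32,"ty":0,"tz":-0.28,"ax":0,"ay":0,"az":0,"hand":1},{"tx":0.5,"ty":0,"tz":-0.42,"ax":0,"ay":0,"az":0,"hand":1},{"tx":0.7,"ty":0,"tz":-0.55,"ax":0,"ay":-0.1,"az":0,"hand":1},{"tx":0.9,"ty":0,"tz":-0.6,"ax":0,"ay":-0.25,"az":0,"hand":1}]';  python3 - <<'E'
from h import *
plan([544.8,316,90],down(89.3))
E
```

```text
time: 11.12
tool_pos: [547.2, 102.6, 300.3]
tcp_rot: [179.6, -38.7, 89.6]
ft_force: [-0.1, -0.1, -1.1]
finger_gap: 85.4
t [ 0.879 -0.035  1.177] a [ 0.007 -0.86   0.003] tcp [547.2 102.6 300.3] rpy [179.6 -38.7  89.6] gap 85.4 time 11.12 F [-0.1 -0.1 -1.1]
```

```bash
python3 -m jog '[{"tx":0.15,"ty":-0.01,"tz":0.2,"ax":0,"ay":-0.16,"az":0,"hand":0.5},{"tx":0.3,"ty":-0.02,"tz":0.4,"ax":0,"ay":-0.32,"az":0,"hand":0.5},{"tx":0.45,"ty":-0.03,"tz":0.6,"ax":0,"ay":-0.48,"az":0,"hand":0.5},{"tx":0.6,"ty":-0.035,"tz":0.8,"ax":0,"ay":-0.64,"az":0,"hand":0.5},{"tx":0.75,"ty":-0.035,"tz":1,"ax":0,"ay":-0.79,"az":0,"hand":0.5}]';  python3 - <<'E'
from h import *
plan([544.8,316,90],down(89.3))
E
```

```text
time: 11.53
tool_pos: [543.3, 287.7, 253.2]
tcp_rot: [179.4, -3.0, 89.6]
ft_force: [1.1, -1.4, 0.6]
finger_gap: 42.3
t [0.185 0.008 0.065] a [ 0.013 -0.067  0.005] tcp [543.3 287.7 253.2] rpy [179.4  -3.   89.6] gap 42.3 time 11.53 F [ 1.1 -1.4  0.6]
```

```bash
python3 -m jog '[{"tx":0.185,"ty":0.008,"tz":0.065,"ax":0.013,"ay":-0.067,"az":0,"hand":0.5},{"tx":0.185,"ty":0.008,"tz":0.065,"ax":0.013,"ay":-0.067,"az":0,"hand":0.5},{"tx":0.185,"ty":0.008,"tz":0.065,"ax":0.013,"ay":-0.067,"az":0,"hand":0.5}]';  python3 - <<'E'
from h import *
s=snap("wrist","w14"); Z=cloud(s)[:,:,2]
f=(np.abs(Z-47.5)<3); f[310:]=0; f[:200]=0; f[:,:245]=0;f[:,325:]=0; v,u=np.where(f); X=np.array([onz(s,x,y,48)[:2] for x,y in zip(u,v)],np.float32); print("fin",cv2.minAreaRect(X),len(X),X.mean(0))
plan([544.8,316,46],down(89.3))
E
```

```text
time: 11.78
tool_pos: [543.7, 316.2, 242.7]
tcp_rot: [-179.6, -0.3, 89.8]
ft_force: [-0.1, 0.5, -0.1]
finger_gap: 42.7
fin ((545.8436889648438, 317.2690734863281), (24.42280387878418, 13.358589172363281), 89.52940368652344) 977 [545.7215 317.3348]
t [0.007 0.004 0.283] a [-0.008 -0.007  0.009] tcp [544.4 314.7 243.4] rpy [-179.7   -0.3   89.7] gap 42.6 time 11.83 F [ 0.8 -0.1  1.6]
```

View pics/w14.png

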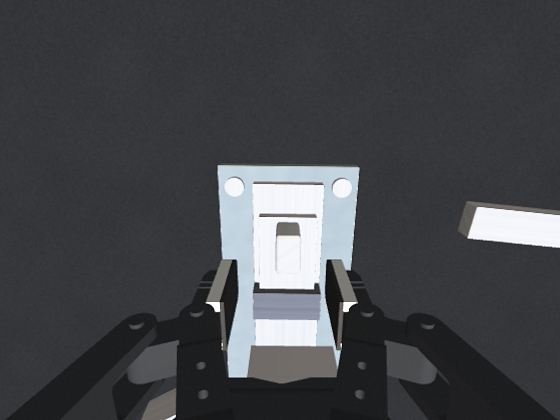

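```bash
python3 -m jog '[{"tx":0.015,"ty":0.008,"tz":0.1,"ax":-0.008,"ay":-0.007,"az":0.009,"hand":0.5},{"tx":0.015,"ty":0.008,"tz":0.2,"ax":-0.008,"ay":-0.007,"az":0.009,"hand":0.5},{"tx":0.015,"ty":0.008,"tz":0.283,"ax":-0.008,"ay":-0.007,"az":0.009,"hand":0.5},{"tx":0.015,"ty":0.008,"tz":0.283,"ax":-0.008,"ay":-0.007,"az":0.009,"hand":0.5},{"tx":0.015,"ty":0.008,"tz":0.283,"ax":-0.008,"ay":-0.007,"az":0.009,"hand":0.2}]' 50; python3 -m jog '[{"tx":0,"ty":0,"tz":0,"ax":0,"ay":0,"az":0,"hand":0},{"tx":0,"ty":0,"tz":0,"ax":0,"ay":0,"az":0,"hand":0},{"tx":0,"ty":0,"tz":0,"ax":0,"ay":0,"az":0,"hand":0}]'
```

```text
time: 12.25
tool_pos: [545.8, 315.1, 201.1]
tcp_rot: [-180.0, 0.1, 89.1]
ft_force: [0.3, 0.7, -0.4]
finger_gap: 31.8
time: 12.5
tool_pos: [545.9, 316.3, 202.9]
tcp_rot: [179.9, 0.0, 89.2]
ft_force: [-4.8, -2.7, 3.8]
finger_gap: 12.8
```

```bash
python3 -m jog '[{"tx":-0.05,"ty":0,"tz":0,"ax":0,"ay":0,"az":0,"hand":0},{"tx":-0.1,"ty":0,"tz":0,"ax":0,"ay":0,"az":0,"hand":0},{"tx":-0.15,"ty":0,"tz":0,"ax":0,"ay":0,"az":0,"hand":0},{"tx":-0.19,"ty":0,"tz":0,"ax":0,"ay":0,"az":0,"hand":0},{"tx":-0.21,"ty":0,"tz":0,"ax":0,"ay":0,"az":0,"hand":0}]'
```

```text
time: 12.92
tool_pos: [545.3, 285.7, 203.0]
tcp_rot: [179.9, -0.1, 89.2]
ft_force: [-3.2, 6.3, 0.4]
finger_gap: 12.6
```

```bash
python3 -m jog '[{"tx":-0.01,"ty":0,"tz":0,"ax":0,"ay":0,"az":0,"hand":0},{"tx":-0.02,"ty":0,"tz":0,"ax":0,"ay":0,"az":0,"hand":0},{"tx":-0.03,"ty":0,"tz":0,"ax":0,"ay":0,"az":0,"hand":0},{"tx":-0.03,"ty":0,"tz":0,"ax":0,"ay":0,"az":0,"hand":0}]';python3 -m jog '[{"tx":-0.01,"ty":0,"tz":0,"ax":0,"ay":0,"az":0,"hand":0},{"tx":-0.02,"ty":0,"tz":0,"ax":0,"ay":0,"az":0,"hand":0},{"tx":-0.02,"ty":0,"tz":0,"ax":0,"ay":0,"az":0,"hand":0}]'
```

```text
time: 13.25
tool_pos: [545.2, 281.8, 203.0]
tcp_rot: [179.9, -0.2, 89.2]
ft_force: [-3.5, 7.3, -0.3]
finger_gap: 12.8
time: 13.5
tool_pos: [545.2, 279.0, 203.0]
tcp_rot: [179.9, -0.2, 89.2]
ft_force: [-3.3, 8.4, 0.5]
finger_gap: 12.6
```

```bash
python3 -m jog '[{"tx":-0.007,"ty":0,"tz":0,"ax":0,"ay":0,"az":0,"hand":0},{"tx":-0.014,"ty":0,"tz":0,"ax":0,"ay":0,"az":0,"hand":0},{"tx":-0.014,"ty":0,"tz":0,"ax":0,"ay":0,"az":0,"hand":0}]'
```

```text
time: 13.75
tool_pos: [545.0, 278.2, 203.0]
tcp_rot: [179.8, -0.3, 89.2]
ft_force: [-1.1, 16.6, -3.9]
finger_gap: 12.6
```

```bash
python3 -m jog '[{"tx":-0.007,"ty":0,"tz":0,"ax":0,"ay":0,"az":0,"hand":0},{"tx":-0.01,"ty":0,"tz":0,"ax":0,"ay":0,"az":0,"hand":0},{"tx":-0.01,"ty":0,"tz":0,"ax":0,"ay":0,"az":0,"hand":0}]'
python3 -m jog '[{"tx":0.01,"ty":0,"tz":0,"ax":0,"ay":0,"az":0,"hand":0.2},{"tx":0.01,"ty":0,"tz":0,"ax":0,"ay":0,"az":0,"hand":0.5},{"tx":0.01,"ty":0,"tz":0,"ax":0,"ay":0,"az":0,"hand":0.5},{"tx":0.01,"ty":0,"tz":-0.3,"ax":0,"ay":0,"az":0,"hand":0.5},{"tx":0.01,"ty":0,"tz":-0.6,"ax":0,"ay":0,"az":0,"hand":0.5}]'
python3 -m jog '[{"tx":-0.2,"ty":0,"tz":-0.25,"ax":0,"ay":0,"az":0,"hand":0.5},{"tx":-0.4,"ty":0.3,"tz":-0.5,"ax":0,"ay":0,"az":0,"hand":1},{"tx":-0.6,"ty":-0.2,"tz":-0.8,"ax":0,"ay":0,"az":0,"hand":1},{"tx":-0.7,"ty":-0.3,"tz":-0.8,"ax":0,"ay":0,"az":0,"hand":1},{"tx":-0.7,"ty":-0.3,"tz":-0.8,"ax":0,"ay":0,"az":0,"hand":1}]'
python3 - <<'E'
from h import *
snap("wrist","w15"); plan([480,100,245],down(90))
E
```

```text
time: 14.0
tool_pos: [544.9, 277.9, 203.0]
tcp_rot: [179.8, -0.5, 89.2]
ft_force: [-1.8, 23.1, -6.6]
finger_gap: 12.6
time: 14.42
tool_pos: [543.7, 274.3, 282.5]
tcp_rot: [-179.7, 0.2, 89.1]
ft_force: [2.0, -0.1, 0.5]
finger_gap: 42.8
time: 14.83
tool_pos: [498.0, 169.4, 406.9]
tcp_rot: [179.8, 0.1, 89.1]
ft_force: [-0.1, -0.1, 1.6]
finger_gap: 85.0
t [-0.455 -0.103  0.068] a [ 0.007  0.002 -0.021] tcp [496.5 168.  410.1] rpy [1.797e+02 1.000e-01 8.910e+01] gap 85.5 time 14.88 F [5.  1.3 3.2]
```

View pics/w15.png

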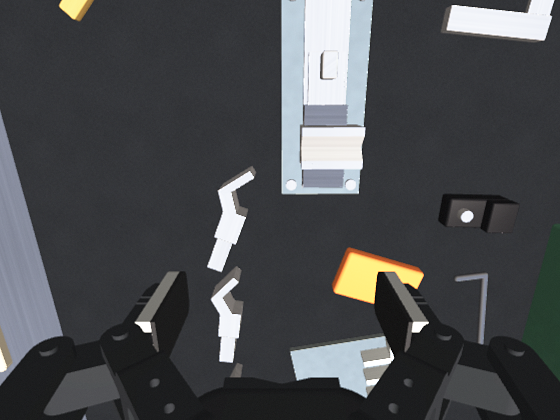

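```bash
cat >> h.py <<'E'
def viseck(s,box,fbox):
    Z=cloud(s)[:,:,2]; m=(s["pixels"][:,:,2]>110)
    def reg(z,bx,tol=3.):
        f=np.abs(Z-z+.5)<tol; g=np.zeros_like(f); g[bx[1]:bx[3],bx[0]:bx[2]]=1; v,u=np.where(f&g)
        X=np.array([onz(s,x,y,z)[:2] for x,y in zip(u,v)],np.float32); print(z,cv2.minAreaRect(X),len(X))
    reg(56,box); reg(48,fbox)
def punch(s,box,lo=22,hi=36):
    """box u0,v0,u1,v1 containing one punch: top-face pixels by depth; returns origin xy, heading deg (x=nose)"""
    Z=cloud(s)[:,:,2]; g=np.zeros(Z.shape,bool); g[box[1]:box[3],box[0]:box[2]]=1
    f=(Z>lo)&(Z<hi)&g&(s["pixels"].min(2)>150)
    n,l,st,c=cv2.connectedComponentsWithStats(f.astype(np.uint8)); k=1+np.argmax(st[1:,4]); v,u=np.where(l==k)
    X=np.array([onz(s,a,b,30 if hi<40 else 38)[:2] for a,b in zip(u,v)])
    return X
def fitpunch(X,hd0):
    """X top face pts, hd0 rough heading of nose (deg)"""
    hd=np.radians(hd0)
    for it in range(6):
        e=np.array([np.cos(hd),np.sin(hd)]); n=np.array([-e[1],e[0]]); a=X@e; b=X@n; a0=np.percentile(a,.3)-.3
        cs=[];xs=[]
        for x in np.arange(4,70,2.):   # along tang + body from tang end
            if 38<x<43: continue
            k=(a>a0+x-1)&(a<a0+x+1)
            if k.sum()>5: cs.append((b[k].min()+b[k].max())/2); xs.append(a0+x)
        p=np.polyfit(xs,cs,1); hd+=np.arctan(p[0])
    e=np.array([np.cos(hd),np.sin(hd)]); n=np.array([-e[1],e[0]]); a=X@e; b=X@n; a0=np.percentile(a,.3)-.3
    k=(a<a0+70); off=np.median(cs); 
    w=[np.ptp(b[(a>a0+x-1)&(a<a0+x+1)]) for x in (20,58)]
    o=e*(a0+62)+n*np.polyval(p,a0+62) if abs(p[0])<.02 else None
    print("origin",np.round(o,1),"heading",round(np.degrees(hd),1),"len",round(np.ptp(a),1),"w tang/body",np.round(w,1),"bulge",round(b.max()-off,1),round(b.min()-off,1))
    return o,np.degrees(hd)
E
python3 - <<'E'
from h import *
s=dict(np.load("w15.npz")); viseck(s,(295,120,370,175),(315,45,345,82))
m=s["pixels"][:,:,2]>110
B=[onz(s,u,210-np.argmax(m[210:170:-1,u])+.5,8)[:2] for u in range(300,342,4)]; print("plate end y",np.mean(B,0))
fitpunch(punch(s,(200,160,262,275)),80)
s=dict(np.load("w1.npz")); fitpunch(punch(s,(195,150,262,272)),90); fitpunch(punch(s,(170,0,240,136)),90)
E
```

```text
56 ((548.8079833984375, 203.5220489501953), (39.49408721923828, 60.052127838134766), 89.07662200927734) 1436
48 ((544.8057250976562, 278.8952331542969), (23.64337921142578, 14.03585147857666), 89.1011734008789) 423
plate end y [543.43191782 143.37381753]
origin [441.  117.2] heading 67.8 len 126.6 w tang/body [16.8 25.3] bulge 25.5 -12.9
origin [ 445.3 -172. ] heading 102.9 len 125.8 w tang/body [17.6 25.2] bulge 25.0 -12.8
origin [430.3 -17.6] heading 81.8 len 114.6 w tang/body [16.8 24.8] bulge 25.0 -12.9
```

Run:
```python
from h import *
plan([439.5,113.5,90],down(67.8))
```

```text
t [-0.368 -0.38   1.099] a [0.007 0.    0.473] tcp [496.5 168.  410.1] rpy [1.797e+02 1.000e-01 8.910e+01] gap 85.5 time 14.88 F [5.  1.3 3.2]
```

```bash
python3 -m jog '[{"tx":-0.36,"ty":-0.38,"tz":0.2,"ax":0.007,"ay":0,"az":0.473,"hand":0.6},{"tx":-0.36,"ty":-0.38,"tz":0.5,"ax":0.007,"ay":0,"az":0.473,"hand":0.6},{"tx":-0.36,"ty":-0.38,"tz":0.8,"ax":0.007,"ay":0,"az":0.473,"hand":0.6},{"tx":-0.36,"ty":-0.38,"tz":1,"ax":0.007,"ay":0,"az":0.473,"hand":0.6},{"tx":-0.36,"ty":-0.38,"tz":1,"ax":0.007,"ay":0,"az":0.473,"hand":0.6}]';python3 - <<'E'
from h import *
plan([439.5,113.5,50],down(67.8))
s=snap("wrist","w16")
E
```

```text
time: 15.3
tool_pos: [438.2, 116.6, 250.2]
tcp_rot: [-179.5, 0.2, 67.7]
ft_force: [-0.9, -0.7, -0.3]
finger_gap: 51.2
t [-0.015  0.018  0.301] a [-0.01   0.005 -0.001] tcp [438.2 116.6 250.2] rpy [-179.5    0.2   67.7] gap 51.2 time 15.3 F [-0.9 -0.7 -0.3]
```

View pics/w16.png

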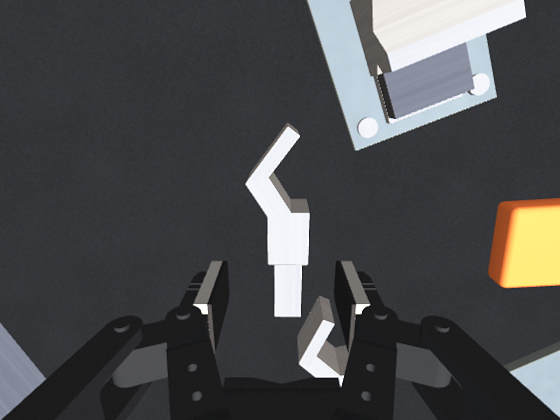

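Run:
```python
from h import *
s=dict(np.load("w16.npz")); o,h=fitpunch(punch(s,(235,115,320,325)),68)
e=np.array([np.cos(np.radians(h)),np.sin(np.radians(h))]); g=o-4*e; print(g)
plan([g[0],g[1],21],down(h))
```

```text
origin [440.9 116.9] heading 67.8 len 125.4 w tang/body [17.3 25.1] bulge 25.1 -12.8
[439.40541079 113.22090661]
t [-0.012  0.027  0.48 ] a [-0.015  0.008 -0.001] tcp [437.3 116.5 248. ] rpy [-179.3    0.4   67.8] gap 51.1 time 15.35 F [-3.1 -0.2 -3.7]
```

```bash
python3 -m jog '[{"tx":-0.015,"ty":0.022,"tz":0.16,"ax":-0.01,"ay":0.005,"az":0,"hand":0.6},{"tx":-0.015,"ty":0.022,"tz":0.32,"ax":-0.01,"ay":0.005,"az":0,"hand":0.6},{"tx":-0.015,"ty":0.022,"tz":0.48,"ax":-0.01,"ay":0.005,"az":0,"hand":0.6},{"tx":-0.015,"ty":0.022,"tz":0.48,"ax":-0.01,"ay":0.005,"az":0,"hand":0.6},{"tx":-0.015,"ty":0.022,"tz":0.48,"ax":-0.01,"ay":0.005,"az":0,"hand":0.6}]';python3 - <<'E'
from h import *
plan([439.4,113.2,21],down(67.8))
s=snap("wrist","w17")
E
```

```text
time: 15.77
tool_pos: [442.8, 114.5, 183.1]
tcp_rot: [179.8, -0.1, 67.9]
ft_force: [-0.2, -0.0, -0.1]
finger_gap: 51.6
t [-0.017 -0.017  0.047] a [ 0.003 -0.002  0.002] tcp [442.8 114.5 183.1] rpy [ 1.798e+02 -1.000e-01  6.790e+01] gap 51.6 time 15.77 F [-0.2 -0.  -0.1]
```

View pics/w17.png

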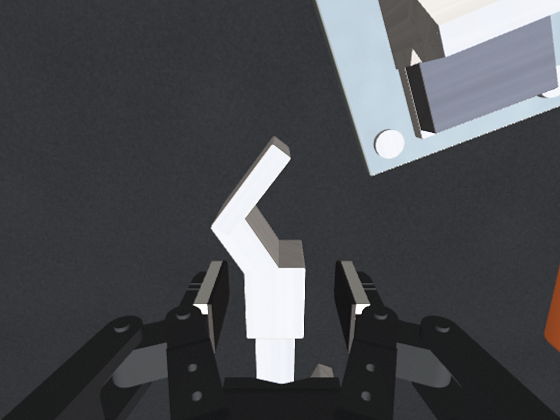

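Body sits between the fingers around (275,300). I'll finish the descent and grip.

```bash
python3 -m jog '[{"tx":-0.017,"ty":-0.015,"tz":0.03,"ax":0,"ay":0,"az":0,"hand":0.6},{"tx":-0.017,"ty":-0.015,"tz":0.045,"ax":0,"ay":0,"az":0,"hand":0.6},{"tx":-0.017,"ty":-0.015,"tz":0.045,"ax":0,"ay":0,"az":0,"hand":0.6},{"tx":-0.017,"ty":-0.015,"tz":0.045,"ax":0,"ay":0,"az":0,"hand":0.3},{"tx":-0.017,"ty":-0.015,"tz":0.045,"ax":0,"ay":0,"az":0,"hand":0.1}]' 80; python3 -m jog '[{"tx":0,"ty":0,"tz":0,"ax":0,"ay":0,"az":0,"hand":0.1},{"tx":0,"ty":0,"tz":0,"ax":0,"ay":0,"az":0,"hand":0.1},{"tx":0,"ty":0,"tz":0,"ax":0,"ay":0,"az":0,"hand":0.1}]';python3 -m jog '[{"tx":0,"ty":0,"tz":-0.1,"ax":0,"ay":0,"az":0,"hand":0.1},{"tx":0,"ty":0,"tz":-0.3,"ax":0,"ay":0,"az":0,"hand":0.1},{"tx":0,"ty":0,"tz":-0.5,"ax":0,"ay":0,"az":0,"hand":0.1},{"tx":0,"ty":0,"tz":-0.6,"ax":0,"ay":0,"az":0,"hand":0.1},{"tx":0,"ty":0,"tz":-0.6,"ax":0,"ay":0,"az":0,"hand":0.1}]'
python3 - <<'E'
from h import *
s=snap("wrist","w18")
O=np.array([593.6,-206.3]); 
yaw=np.radians(10.1); ex=np.array([np.cos(yaw),np.sin(yaw)]); ey=np.array([-ex[1],ex[0]])
for i,dy in zip((1,2,3,4),(1.7,1.7,1.3,.8)):
    L=O+5*ex+ey*(66*(i-2.5)+dy); g=L+ex*(4-4); print(i,"lane",np.round(L,1),"grasp",np.round(L,1)) 
q,p,R=pose(); print(p,q["tcp_rot"])
E
```

```text
time: 16.23
tool_pos: [440.0, 113.3, 176.6]
tcp_rot: [179.7, -0.2, 67.9]
ft_force: [-9.7, 4.3, 10.7]
finger_gap: 28.4
time: 16.48
tool_pos: [440.3, 113.4, 176.9]
tcp_rot: [179.7, -0.2, 67.9]
ft_force: [-1.6, 0.6, 4.5]
finger_gap: 24.4
time: 16.9
tool_pos: [440.9, 113.4, 269.9]
tcp_rot: [179.4, -0.4, 67.9]
ft_force: [0.6, 0.1, -3.0]
finger_gap: 24.8
1 lane [ 615.6 -301.2] grasp [ 615.6 -301.2]
2 lane [ 604.  -236.2] grasp [ 604.  -236.2]
3 lane [ 592.5 -171.7] grasp [ 592.5 -171.7]
4 lane [ 581.  -107.2] grasp [ 581.  -107.2]
[440.09626127 113.27052102 267.53272975] [179.57719438  -0.27153159  67.88813995]
```

View pics/w18.png

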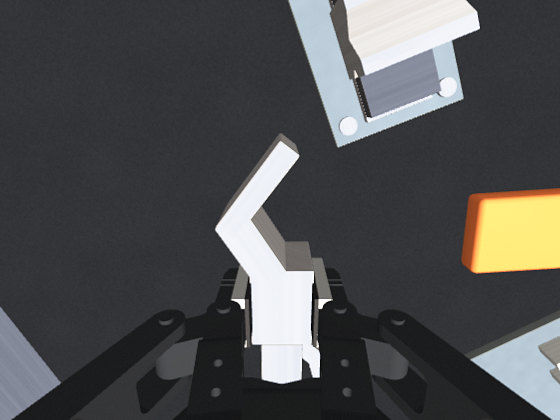

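```bash
python3 - <<'E'
from h import *
plan([581,-107.2,105],down(190.1))
E
python3 -m jog '[{"tx":-0.2,"ty":0.3,"tz":0,"ax":0.01,"ay":0,"az":-0.8,"hand":0.1},{"tx":-0.2,"ty":0.5,"tz":0,"ax":0.01,"ay":0,"az":-0.8,"hand":0.1},{"tx":-0.4,"ty":0.6,"tz":0,"ax":0.01,"ay":0,"az":-0.8,"hand":0.1},{"tx":-0.4,"ty":0.7,"tz":0,"ax":0.01,"ay":0,"az":-0.8,"hand":0.1},{"tx":-0.4,"ty":0.7,"tz":0,"ax":0.01,"ay":0,"az":-0.8,"hand":0.1}]'
python3 - <<'E'
from h import *
plan([581,-107.2,105],down(190.1))
E
```

```text
t [-1.008  1.423  0.056] a [ 0.012  0.006 -2.716] tcp [440.1 113.3 267.5] rpy [179.6  -0.3  67.9] gap 24.7 time 16.95 F [-1.3  0.1 -4.1]
time: 17.37
tool_pos: [514.8, 15.5, 263.5]
tcp_rot: [-179.7, -0.1, 102.6]
ft_force: [0.3, 0.6, -3.4]
finger_gap: 24.9
t [-0.895  0.252  0.02 ] a [-0.003 -0.007 -1.944] tcp [514.8  15.5 263.5] rpy [-1.797e+02 -1.000e-01  1.026e+02] gap 24.9 time 17.37 F [ 0.3  0.6 -3.4]
```

```bash
python3 -m jog '[{"tx":-0.2,"ty":0.05,"tz":0,"ax":0,"ay":0,"az":-0.8,"hand":0.1},{"tx":-0.4,"ty":0.1,"tz":0,"ax":0,"ay":0,"az":-0.8,"hand":0.1},{"tx":-0.5,"ty":0.2,"tz":0,"ax":0,"ay":0,"az":-0.8,"hand":0.1},{"tx":-0.6,"ty":0.2,"tz":0,"ax":0,"ay":0,"az":-0.8,"hand":0.1},{"tx":-0.7,"ty":0.2,"tz":0,"ax":0,"ay":0,"az":-0.8,"hand":0.1}]'
python3 - <<'E'
from h import *
plan([581,-107.2,105],down(190.1))
E
```

```text
time: 17.78
tool_pos: [565.6, -78.7, 262.8]
tcp_rot: [-179.9, -0.4, 138.6]
ft_force: [-0.1, -0.2, -5.0]
finger_gap: 24.9
t [-0.203 -0.074  0.017] a [ 1.000e-03 -9.000e-03 -1.145e+00] tcp [565.6 -78.7 262.8] rpy [-179.9   -0.4  138.6] gap 24.9 time 17.78 F [-0.1 -0.2 -5. ]
```

```bash
python3 -m jog '[{"tx":-0.2,"ty":-0.07,"tz":0,"ax":0,"ay":0,"az":-0.8,"hand":0.1},{"tx":-0.2,"ty":-0.07,"tz":0,"ax":0,"ay":0,"az":-0.8,"hand":0.1},{"tx":-0.2,"ty":-0.07,"tz":0,"ax":0,"ay":0,"az":-0.8,"hand":0.1},{"tx":-0.2,"ty":-0.07,"tz":0,"ax":0,"ay":0,"az":-0.8,"hand":0.1},{"tx":-0.2,"ty":-0.07,"tz":0,"ax":0,"ay":0,"az":-0.8,"hand":0.1}]'
python3 - <<'E'
from h import *
plan([581,-107.2,65],down(190.1))
E
```

```text
time: 18.2
tool_pos: [580.3, -105.9, 262.3]
tcp_rot: [179.9, -0.4, 174.4]
ft_force: [0.1, -0.0, -3.0]
finger_gap: 24.6
t [-0.008 -0.009  0.282] a [ 0.004 -0.009 -0.349] tcp [ 580.3 -105.9  262.3] rpy [179.9  -0.4 174.4] gap 24.6 time 18.2 F [ 0.1 -0.  -3. ]
```

```bash
python3 -m jog '[{"tx":-0.008,"ty":-0.009,"tz":0,"ax":0.004,"ay":-0.009,"az":-0.349,"hand":0.1},{"tx":-0.008,"ty":-0.009,"tz":0,"ax":0.004,"ay":-0.009,"az":-0.349,"hand":0.1},{"tx":-0.008,"ty":-0.009,"tz":0.12,"ax":0.004,"ay":-0.009,"az":-0.349,"hand":0.1},{"tx":-0.008,"ty":-0.009,"tz":0.24,"ax":0.004,"ay":-0.009,"az":-0.349,"hand":0.1},{"tx":-0.008,"ty":-0.009,"tz":0.24,"ax":0.004,"ay":-0.009,"az":-0.349,"hand":0.1}]'
python3 - <<'E'
from h import *
snap("wrist","w19")
plan([581,-107.2,30],down(190.1))
E
```

```text
time: 18.62
tool_pos: [579.3, -106.4, 222.9]
tcp_rot: [179.9, -0.3, -170.2]
ft_force: [-2.7, 1.2, -5.8]
finger_gap: 24.7
t [-0.008 -0.006  0.265] a [ 0.003 -0.005 -0.008] tcp [ 579.9 -106.6  224.8] rpy [ 179.9   -0.2 -170.2] gap 24.5 time 18.67 F [ 0.  -0.2 -4.1]
```

View pics/w19.png

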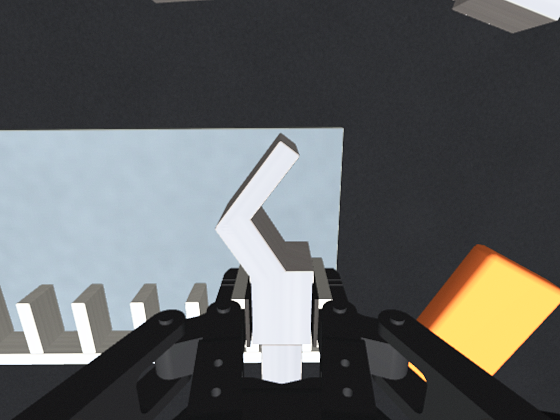

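Run:
```python
from h import *
s=dict(np.load("w19.npz")); im=s["pixels"].astype(int)
for v in range(140,260,30):
    r=(im[v,300:420,2]>110)
    u=300+np.max(np.where(r)[0]) if v<236 else 300+np.max(np.where(r)[0]); print(v,u,np.round(onz(s,u+.5,v,8)[:2],1))
F=[]
for u in range(20,330,30):
    v=100+np.argmax(im[100:160,u,2]>110); F.append(onz(s,u,v-.5,8)[:2])
F=np.array(F); a=cv2.fitLine(F.astype(np.float32),cv2.DIST_HUBER,0,.01,.01).ravel(); print("front",a,np.degrees(np.arctan2(a[1],a[0])))
# wall tops near left
Z=cloud(s)[:,:,2]; m=(im.min(2)>200)&(np.abs(Z-29.5)<4); m[360:]=0;m[:280]=0;m[:,205:]=0
v,u=np.where(m); X=np.array([onz(s,x,y,30)[:2] for x,y in zip(u,v)])
O=np.array([593.6,-206.3]); yaw=np.radians(10.1); ex=np.array([np.cos(yaw),np.sin(yaw)]); ey=np.array([-ex[1],ex[0]])
l=(X-O)@np.array([ex,ey]).T; k=(l[:,0]>36)&(l[:,0]<60); ys=np.sort(l[k,1]); g=np.split(ys,np.where(np.diff(ys)>6)[0]+1); print([(round(t.min(),1),round(t.max(),1),len(t)) for t in g])
print("front local x",((F-O)@ex).round(1)); 
for v in range(140,230,20):
    u=300+np.max(np.where(im[v,300:420,2]>110)[0]); print(((onz(s,u+.5,v,8)[:2]-O)@ey).round(1))
```

```text
140 342 [513.  -83.3]
170 341 [529.5 -80. ]
200 339 [547.1 -77.1]
230 338 [565.7 -73.4]
front [ 1.7674831e-01 -9.8425609e-01  5.2195959e+02 -1.7282257e+02] -79.81958
[(np.float64(-51.8), np.float64(-44.1), 439), (np.float64(-20.0), np.float64(-12.4), 438), (np.float64(13.8), np.float64(21.4), 190), (np.float64(45.6), np.float64(53.1), 88)]
front local x [-64.5 -64.4 -64.9 -64.8 -64.7 -64.6 -64.5 -64.9 -64.8 -64.7 -64.6]
135.3
135.3
135.3
135.4
135.4
```

```bash
python3 - <<'E'
from h import *
plan([581.1,-107.7,34],down(190.15))
E
python3 -m jog '[{"tx":-0.007,"ty":-0.002,"tz":0.06,"ax":0.003,"ay":-0.005,"az":-0.008,"hand":0.1},{"tx":-0.007,"ty":-0.002,"tz":0.12,"ax":0.003,"ay":-0.005,"az":-0.008,"hand":0.1},{"tx":-0.007,"ty":-0.002,"tz":0.18,"ax":0.003,"ay":-0.005,"az":-0.008,"hand":0.1},{"tx":-0.007,"ty":-0.002,"tz":0.23,"ax":0.003,"ay":-0.005,"az":-0.008,"hand":0.1},{"tx":-0.007,"ty":-0.002,"tz":0.23,"ax":0.003,"ay":-0.005,"az":-0.008,"hand":0.1}]'
python3 - <<'E'
from h import *
snap("wrist","w20")
plan([581.1,-107.7,29.5],down(190.15))
E
```

```text
t [-0.008 -0.009  0.239] a [ 0.003 -0.005 -0.009] tcp [ 579.9 -106.6  224.8] rpy [ 179.9   -0.2 -170.2] gap 24.5 time 18.67 F [ 0.  -0.2 -4.1]
time: 19.08
tool_pos: [583.5, -107.9, 195.7]
tcp_rot: [-179.7, 0.4, -169.9]
ft_force: [-7.6, -1.8, 4.7]
finger_gap: 25.0
t [0.016 0.004 0.075] a [-0.006  0.01  -0.001] tcp [ 583.5 -107.9  195.8] rpy [-179.7    0.4 -169.9] gap 25.1 time 19.13 F [-6.1 -0.9  3.8]
```

View pics/w20.png

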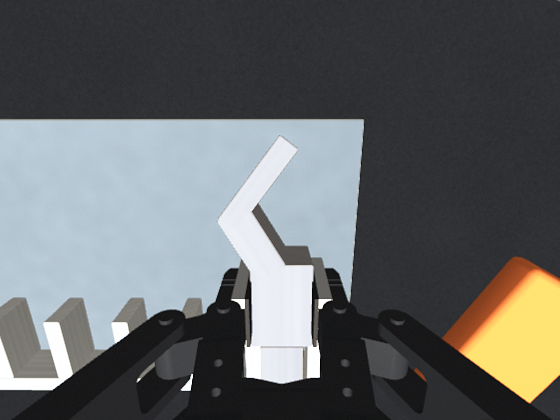

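Run:
```python
from h import *
for n in ("w18","w19","w20"):
    s=dict(np.load(n+".npz")); P=cloud(s)
    print(n,[np.round(P[v,u],1).tolist() for u,v in ((288,148),(230,222),(262,255),(282,300),(282,335),(282,365))])
q,p,R=pose();print(p,q["ft_force"],q["wrist_torque"])
```

```text
w18 [[469.0, 172.8, 122.5], [438.3, 155.2, 122.5], [444.2, 138.0, 122.9], [443.7, 115.8, 122.6], [437.1, 99.6, 122.5], [430.9, 84.3, 122.1]]
w19 [[513.2, -115.4, 76.3], [544.5, -132.2, 75.6], [556.4, -118.1, 75.0], [575.1, -106.8, 75.6], [592.0, -103.9, 75.8], [608.8, -101.0, 74.9]]
w20 [[521.1, -117.6, 37.6], [553.2, -135.1, 42.5], [564.2, -120.4, 44.8], [581.7, -109.0, 47.7], [596.0, -106.4, 51.5], [609.7, -104.0, 53.6]]
[ 583.45895628 -107.87431994  195.83197559] [-6.08390017 -0.85338912  3.77159752] [-0.17756972  0.58317905 -0.07400596]
```

```bash
python3 -m jog '[{"tx":0,"ty":0,"tz":-0.1,"ax":0,"ay":0,"az":0,"hand":0.1},{"tx":0.02,"ty":0,"tz":-0.2,"ax":0,"ay":0,"az":0,"hand":0.1},{"tx":0.02,"ty":0,"tz":-0.2,"ax":0,"ay":0,"az":0,"hand":0.1},{"tx":0.02,"ty":0,"tz":-0.2,"ax":0,"ay":0,"az":0,"hand":0.1}]'
python3 - <<'E'
from h import *
snap("wrist","w21")
O=np.array([593.6,-206.3]); yaw=np.radians(10.1); ex=np.array([np.cos(yaw),np.sin(yaw)]); ey=np.array([-ex[1],ex[0]])
for n in ("w19","w21"):
    s=dict(np.load(n+".npz")); P=cloud(s); im=s["pixels"].astype(int)
    zt=np.median(P[280:330,270:295,2]); print(n,"top z",zt,[np.round(P[v,u],1).tolist() for u,v in ((288,148),(282,300),(282,365))])
    m=(np.abs(P[:,:,2]-zt)<6)&(im.min(2)>190); m[:120]=0;m[:,:205]=0;m[:,330:]=0;m[380:]=0
    k,l,st,c=cv2.connectedComponentsWithStats(m.astype(np.uint8)); i=1+np.argmax(st[1:,4]); v,u=np.where(l==i)
    X=np.array([onz(s,x,y,zt+.5)[:2] for x,y in zip(u,v)])-O; a=X@ex;b=X@ey
    print("nose lx",a.min(),"body y",b[(a>0)&(a<18)].min(),b[(a>0)&(a<18)].max(),"bulge y",b.min())
q,p,R=pose(); print(np.round(p,1),"tcp local",(p[:2]-O)@ex,(p[:2]-O)@ey)
E
```

```text
time: 19.47
tool_pos: [581.0, -108.0, 226.2]
tcp_rot: [-179.7, 0.6, -169.9]
ft_force: [0.6, 0.7, -3.9]
finger_gap: 24.4
w19 top z nan [[513.2, -115.4, 76.3], [575.1, -106.8, 75.6], [608.8, -101.0, 74.9]]Traceback (most recent call last):
  File "<stdin>", line 8, in <module>
    return _wrapfunc(a, 'argmax', axis=axis, out=out, **kwds)
    return bound(*args, **kwds)
ValueError: attempt to get argmax of an empty sequence
```

View pics/w21.png

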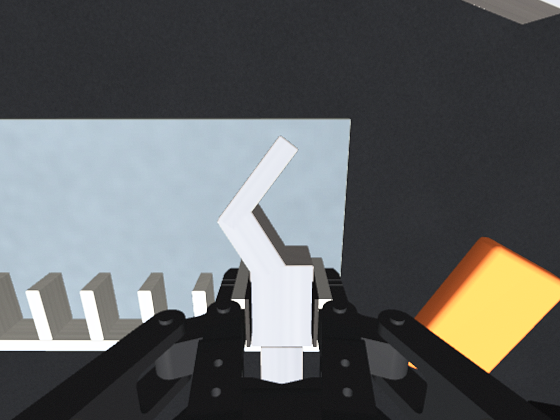

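Run:
```python
from h import *
O=np.array([593.6,-206.3]); yaw=np.radians(10.1); ex=np.array([np.cos(yaw),np.sin(yaw)]); ey=np.array([-ex[1],ex[0]])
for n,R0 in (("w19",(579.9,-106.6)),("w21",(581,-108))):
    s=dict(np.load(n+".npz")); P=cloud(s); im=s["pixels"].astype(int)
    zt=np.nanmedian(P[280:330,270:295,2]); print(n,"top z",zt,[np.round(P[v,u],1).tolist() for u,v in ((288,148),(262,255),(282,300),(282,365))])
    m=(np.abs(P[:,:,2]-zt)<14)&(im.min(2)>185); m[:120]=0;m[:,:205]=0;m[:,330:]=0;m[380:]=0
    k,l,st,c=cv2.connectedComponentsWithStats(m.astype(np.uint8)); i=1+np.argmax(st[1:,4]); v,u=np.where(l==i)
    X=np.array([onz(s,x,y,zt+.5)[:2] for x,y in zip(u,v)])-O; a=X@ex;b=X@ey
    print("nose lx",a.min(),"tcp",(np.array(R0)-O)@ex,(np.array(R0)-O)@ey,"body y",np.percentile(b[(a>-20)&(a<0)],[2,98]),"tang y", np.percentile(b[(a>16)&(a<32)],[2,98]),"step at", a.max())
```

```text
w19 top z 75.48546326462686 [[513.2, -115.4, 76.3], [556.4, -118.1, 75.0], [575.1, -106.8, 75.6], [608.8, -101.0, 74.9]]
nose lx -65.24593422862588 tcp 3.9963690257212923 100.55749119091158 body y [ 86.60501238 112.78678031] tang y [ 89.42793822 112.25560617] step at 40.31697496823755
w21 top z 79.24260503293978 [[519.2, -117.7, 67.1], [562.2, -120.5, 75.2], [578.5, -109.3, 79.9], [608.3, -104.0, 83.4]]
nose lx -63.78246290385844 tcp 4.833809107164411 98.98628334024617 body y [ 83.57034884 109.44456382] tang y [ 85.80502322 109.76517898] step at 44.15152750116043
```

```bash
cat >> h.py <<'E'
O=np.array([593.6,-206.3]); CY=10.15; _c=np.radians(CY); ex=np.array([np.cos(_c),np.sin(_c)]); ey=np.array([-ex[1],ex[0]])
def lw(lx,ly): return O+lx*ex+ly*ey
def loc(p): d=np.array(p)[:2]-O; return np.round([d@ex,d@ey],1)
E
python3 -m jog '[{"tx":0,"ty":0,"tz":0,"ax":0,"ay":0,"az":0,"hand":0.1},{"tx":0,"ty":0,"tz":0,"ax":0,"ay":0,"az":0,"hand":0.1}]'
python3 - <<'E'
from h import *
w=lw(3.5,99.3); print(w,loc(pose()[1])); plan([w[0],w[1],34],down(190.15))
E
```

```text
time: 19.68
tool_pos: [579.9, -107.7, 224.1]
tcp_rot: [-179.8, 0.4, -169.9]
ft_force: [0.6, 1.2, -4.7]
finger_gap: 24.8
[ 579.54600222 -107.93727766] [ 3.9 99.5]
t [ 0.004 -0.     0.234] a [-0.004  0.009 -0.   ] tcp [ 579.9 -107.7  224.1] rpy [-179.8    0.4 -169.9] gap 24.8 time 19.68 F [ 0.6  1.2 -4.7]
```

```bash
python3 -m jog '[{"tx":0.008,"ty":0,"tz":0.06,"ax":-0.004,"ay":0.009,"az":0,"hand":0.1},{"tx":0.008,"ty":0,"tz":0.12,"ax":-0.004,"ay":0.009,"az":0,"hand":0.1},{"tx":0.008,"ty":0,"tz":0.16,"ax":-0.004,"ay":0.009,"az":0,"hand":0.1},{"tx":0.008,"ty":0,"tz":0.19,"ax":-0.004,"ay":0.009,"az":0,"hand":0.1},{"tx":0.008,"ty":0,"tz":0.19,"ax":-0.004,"ay":0.009,"az":0,"hand":0.1}]'
python3 -m jog '[{"tx":0,"ty":0,"tz":0.015,"ax":0,"ay":0,"az":0,"hand":0.1},{"tx":0,"ty":0,"tz":0.03,"ax":0,"ay":0,"az":0,"hand":0.1},{"tx":0,"ty":0,"tz":0.045,"ax":0,"ay":0,"az":0,"hand":0.1},{"tx":0,"ty":0,"tz":0.045,"ax":0,"ay":0,"az":0,"hand":0.1}]'
python3 - <<'E'
from h import *
s=snap("wrist","w22");P=cloud(s)
print(loc(pose()[1]),[np.round(P[v,u],1).tolist() for u,v in ((288,148),(230,222),(262,255),(282,300),(282,335),(282,365))])
E
```

```text
time: 20.1
tool_pos: [578.7, -107.9, 194.9]
tcp_rot: [-180.0, -0.1, -169.9]
ft_force: [-0.2, -0.5, -4.3]
finger_gap: 24.4
time: 20.43
tool_pos: [580.3, -108.1, 191.8]
tcp_rot: [-179.9, 0.2, -169.9]
ft_force: [-2.3, 2.5, 5.5]
finger_gap: 24.7
[ 4.1 99. ] [[516.7, -117.5, 36.9], [548.5, -134.8, 40.4], [560.0, -120.2, 41.4], [577.5, -108.9, 44.3], [592.6, -106.2, 46.9], [606.7, -103.7, 48.6]]
```

View pics/w22.png

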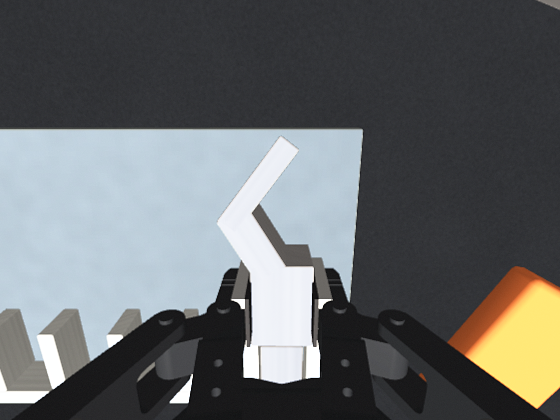

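```bash
python3 -m jog '[{"tx":0,"ty":0,"tz":0.02,"ax":0,"ay":0,"az":0,"hand":0.1},{"tx":0,"ty":0,"tz":0.03,"ax":0,"ay":0,"az":0,"hand":0.1},{"tx":0,"ty":0,"tz":0.04,"ax":0,"ay":0,"az":0,"hand":0.1},{"tx":0,"ty":0,"tz":0.04,"ax":0,"ay":0,"az":0,"hand":0.1}]'
python3 - <<'E'
from h import *
s=snap("wrist","w23");P=cloud(s)
print(loc(pose()[1]),[np.round(P[v,u],1).tolist() for u,v in ((288,148),(230,222),(262,255),(282,300),(282,335),(282,365))])
E
```

```text
time: 20.82
tool_pos: [581.6, -108.0, 187.2]
tcp_rot: [-179.8, 0.4, -169.9]
ft_force: [2.8, 3.9, 7.4]
finger_gap: 24.7
[ 5.5 98.9] [[517.9, -117.7, 37.5], [549.4, -134.4, 38.4], [560.6, -120.2, 39.4], [578.9, -108.9, 40.5], [596.1, -105.8, 40.5], [611.5, -103.1, 41.1]]
```

```bash
python3 -m jog '[{"tx":0,"ty":0,"tz":0.01,"ax":0,"ay":0,"az":0,"hand":0.1},{"tx":0,"ty":0,"tz":0.02,"ax":0,"ay":0,"az":0,"hand":0.1},{"tx":0,"ty":0,"tz":0.025,"ax":0,"ay":0,"az":0,"hand":0.1},{"tx":0,"ty":0,"tz":0.025,"ax":0,"ay":0,"az":0,"hand":0.1}]'
python3 - <<'E'
from h import *
s=snap("wrist","w24");P=cloud(s)
print(loc(pose()[1]),[np.round(P[v,u],1).tolist() for u,v in ((288,148),(230,222),(262,255),(282,300),(282,335),(282,365))])
E
```

```text
time: 21.2
tool_pos: [582.2, -108.1, 184.3]
tcp_rot: [-179.8, 0.5, -169.9]
ft_force: [5.1, 4.3, 10.4]
finger_gap: 24.5
[ 6.1 98.7] [[518.3, -118.0, 38.2], [549.2, -134.3, 38.1], [561.0, -120.4, 37.6], [579.8, -109.1, 37.7], [596.8, -106.0, 38.1], [612.9, -103.1, 37.9]]
```

Flat on the floor: its top is at 38 mm all along. I'll release it and rise.

```bash
python3 -m jog '[{"tx":0,"ty":0,"tz":0,"ax":0,"ay":0,"az":0,"hand":0.4},{"tx":0,"ty":0,"tz":0,"ax":0,"ay":0,"az":0,"hand":0.45},{"tx":0,"ty":0,"tz":0,"ax":0,"ay":0,"az":0,"hand":0.45},{"tx":0,"ty":0,"tz":-0.15,"ax":0,"ay":0,"az":0,"hand":0.45},{"tx":0,"ty":0,"tz":-0.4,"ax":0,"ay":0,"az":0,"hand":0.45}]'
python3 -m jog '[{"tx":0.1,"ty":0,"tz":-0.3,"ax":0,"ay":0,"az":0.3,"hand":0.45},{"tx":0.3,"ty":0,"tz":-0.6,"ax":0,"ay":0,"az":0.8,"hand":0.45},{"tx":0.5,"ty":0,"tz":-0.8,"ax":0,"ay":0,"az":0.8,"hand":0.6},{"tx":0.7,"ty":0,"tz":-0.9,"ax":0,"ay":0,"az":0.8,"hand":0.6},{"tx":0.7,"ty":0,"tz":-0.9,"ax":0,"ay":0,"az":0.8,"hand":0.6}]'
python3 - <<'E'
from h import *
s=snap("wrist","w25");plan([430.3,-20,245],down(82))
E
```

```text
time: 21.67
tool_pos: [576.7, -107.5, 235.6]
tcp_rot: [179.8, -0.5, -169.9]
ft_force: [0.7, -0.1, -0.6]
finger_gap: 38.5
time: 22.08
tool_pos: [473.9, -127.3, 380.5]
tcp_rot: [-180.0, 0.5, 153.9]
ft_force: [0.1, -0.8, 0.7]
finger_gap: 51.3
t [ 0.581  0.509 -0.14 ] a [0.006 0.009 1.585] tcp [ 474.1 -127.4  379.8] rpy [-180.     0.4  153.3] gap 51.3 time 22.13 F [ 0.8 -1.3  0.5]
```

View pics/w25.png

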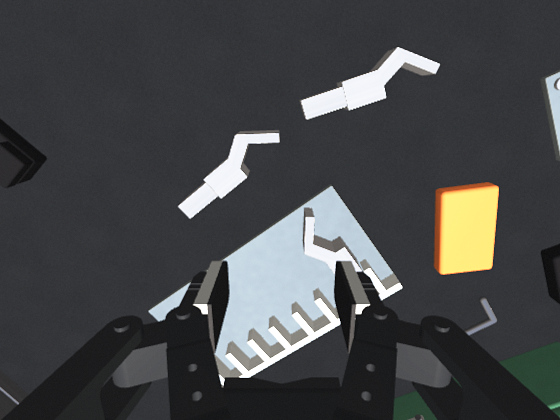

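Run:
```python
from h import *
s=dict(np.load("w25.npz")); ob,hb=fitpunch(punch(s,(295,40,445,125)),82); fitpunch(punch(s,(170,125,285,225)),103)
e=np.array([np.cos(np.radians(hb)),np.sin(np.radians(hb))]); g=ob-4*e; print(g)
plan([g[0],g[1],90],down(hb))
```

```text
origin [429.4 -18. ] heading 81.8 len 126.6 w tang/body [17.9 25.7] bulge 25.2 -12.9
origin [ 444.4 -172.3] heading 102.9 len 126.0 w tang/body [17.2 25.8] bulge 25.1 -13.0
[428.87128129 -21.93645688]
t [0.592 0.493 0.894] a [0.006 0.009 1.59 ] tcp [ 474.1 -127.4  379.8] rpy [-180.     0.4  153.3] gap 51.3 time 22.13 F [ 0.8 -1.3  0.5]
```

```bash
python3 -m jog '[{"tx":0.3,"ty":0.25,"tz":0,"ax":0,"ay":0,"az":0.8,"hand":0.6},{"tx":0.5,"ty":0.4,"tz":0,"ax":0,"ay":0,"az":0.8,"hand":0.6},{"tx":0.59,"ty":0.49,"tz":0.1,"ax":0,"ay":0,"az":0.8,"hand":0.6},{"tx":0.59,"ty":0.49,"tz":0.3,"ax":0,"ay":0,"az":0.8,"hand":0.6},{"tx":0.59,"ty":0.49,"tz":0.5,"ax":0,"ay":0,"az":0.8,"hand":0.6}]'
python3 -m jog '[{"tx":0,"ty":0,"tz":0.1,"ax":0,"ay":0,"az":0.8,"hand":0.6},{"tx":0,"ty":0,"tz":0.2,"ax":0,"ay":0,"az":0.8,"hand":0.6},{"tx":0,"ty":0,"tz":0.3,"ax":0,"ay":0,"az":0.8,"hand":0.6},{"tx":0,"ty":0,"tz":0.38,"ax":0,"ay":0,"az":0.8,"hand":0.6},{"tx":0,"ty":0,"tz":0.38,"ax":0,"ay":0,"az":0.8,"hand":0.6}]'
python3 - <<'E'
from h import *
s=snap("wrist","w26");plan([429.2,-21.8,21],down(81.8))
E
```

```text
time: 22.55
tool_pos: [428.0, -20.3, 299.9]
tcp_rot: [179.8, 0.2, 119.4]
ft_force: [0.1, -0.3, -1.2]
finger_gap: 51.3
time: 22.97
tool_pos: [426.6, -21.6, 239.4]
tcp_rot: [-179.8, 0.0, 83.4]
ft_force: [-0.4, 0.1, -0.7]
finger_gap: 51.3
t [0.001 0.015 0.43 ] a [-0.004  0.001  0.023] tcp [427.1 -21.7 240.5] rpy [-179.8    0.    82.8] gap 51.0 time 23.02 F [-0.5  0.4 -0.3]
```

View pics/w26.png

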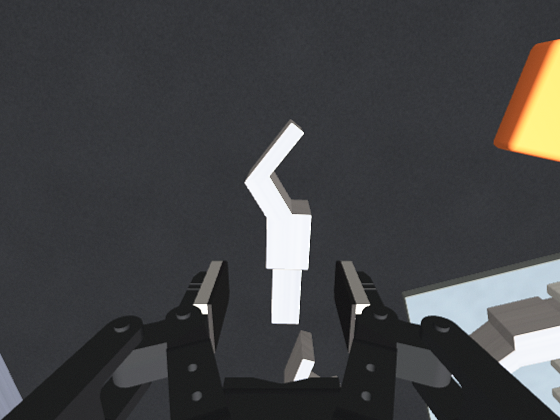

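```bash
python3 -m jog '[{"tx":0,"ty":0.01,"tz":0.15,"ax":-0.004,"ay":0,"az":0.023,"hand":0.6},{"tx":0,"ty":0.01,"tz":0.3,"ax":-0.004,"ay":0,"az":0.023,"hand":0.6},{"tx":0,"ty":0.01,"tz":0.4,"ax":-0.004,"ay":0,"az":0.023,"hand":0.6},{"tx":0,"ty":0.01,"tz":0.4,"ax":-0.004,"ay":0,"az":0.023,"hand":0.6},{"tx":0,"ty":0.01,"tz":0.4,"ax":-0.004,"ay":0,"az":0.023,"hand":0.6}]'
python3 - <<'E'
from h import *
s=snap("wrist","w27");plan([429.2,-21.8,21],down(81.8))
E
```

```text
time: 23.43
tool_pos: [429.2, -22.1, 182.4]
tcp_rot: [179.9, 0.0, 82.7]
ft_force: [0.5, -0.4, -0.3]
finger_gap: 51.1
t [ 0.002 -0.005  0.05 ] a [0.006 0.001 0.02 ] tcp [429.9 -22.2 183.5] rpy [179.8   0.   82.7] gap 51.4 time 23.48 F [ 0.7 -1.   0.2]
```

View pics/w27.png

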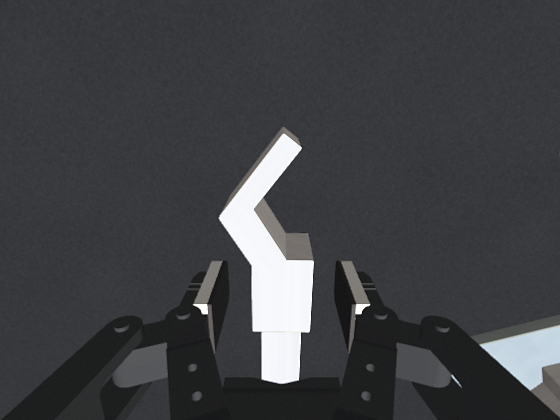

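```bash
python3 -m jog '[{"tx":0,"ty":-0.005,"tz":0.03,"ax":0,"ay":0,"az":0.02,"hand":0.6},{"tx":0,"ty":-0.005,"tz":0.048,"ax":0,"ay":0,"az":0.02,"hand":0.6},{"tx":0,"ty":-0.005,"tz":0.048,"ax":0,"ay":0,"az":0.02,"hand":0.6},{"tx":0,"ty":-0.005,"tz":0.048,"ax":0,"ay":0,"az":0.02,"hand":0.3},{"tx":0,"ty":-0.005,"tz":0.048,"ax":0,"ay":0,"az":0.02,"hand":0.1}]' 110; python3 -m jog '[{"tx":0,"ty":0,"tz":0,"ax":0,"ay":0,"az":0,"hand":0.1},{"tx":0,"ty":0,"tz":0,"ax":0,"ay":0,"az":0,"hand":0.1},{"tx":0,"ty":0,"tz":0,"ax":0,"ay":0,"az":0,"hand":0.1}]';python3 -m jog '[{"tx":0,"ty":0,"tz":-0.1,"ax":0,"ay":0,"az":0,"hand":0.1},{"tx":0,"ty":0,"tz":-0.3,"ax":0,"ay":0,"az":0,"hand":0.1},{"tx":0,"ty":0,"tz":-0.5,"ax":0,"ay":0,"az":0,"hand":0.1},{"tx":0,"ty":0,"tz":-0.6,"ax":0,"ay":0,"az":0,"hand":0.1},{"tx":0,"ty":0,"tz":-0.6,"ax":0,"ay":0,"az":0,"hand":0.1}]'
python3 - <<'E'
from h import *
w=lw(3.2,33.5); print(w); plan([w[0],w[1],105],down(190.15))
E
```

```text
time: 23.9
tool_pos: [429.2, -22.1, 176.3]
tcp_rot: [179.7, 0.0, 81.7]
ft_force: [0.2, -0.4, -0.6]
finger_gap: 28.1
time: 24.15
tool_pos: [429.2, -22.1, 176.7]
tcp_rot: [179.7, 0.0, 81.7]
ft_force: [-3.4, -0.6, 6.4]
finger_gap: 24.5
time: 24.57
tool_pos: [430.1, -22.2, 269.8]
tcp_rot: [179.3, 0.0, 81.7]
ft_force: [1.2, -0.7, -2.7]
finger_gap: 24.2
[ 590.84635495 -172.76036018]
t [-0.838  1.205  0.08 ] a [ 0.009  0.014 -2.411] tcp [430.1 -22.2 269.8] rpy [179.3   0.   81.7] gap 24.2 time 24.57 F [ 1.2 -0.7 -2.7]
```

```bash
python3 -m jog '[{"tx":-0.15,"ty":0.2,"tz":0,"ax":0,"ay":0,"az":-0.8,"hand":0.1},{"tx":-0.3,"ty":0.4,"tz":0,"ax":0,"ay":0,"az":-0.8,"hand":0.1},{"tx":-0.4,"ty":0.6,"tz":0,"ax":0,"ay":0,"az":-0.8,"hand":0.1},{"tx":-0.5,"ty":0.7,"tz":0,"ax":0,"ay":0,"az":-0.8,"hand":0.1},{"tx":-0.5,"ty":0.7,"tz":0,"ax":0,"ay":0,"az":-0.8,"hand":0.1}]'
python3 - <<'E'
from h import *
w=lw(3.2,33.5); plan([w[0],w[1],105],down(190.15))
E
```

```text
time: 24.98
tool_pos: [523.0, -114.2, 264.7]
tcp_rot: [179.8, 0.2, 117.7]
ft_force: [0.0, 1.6, -4.7]
finger_gap: 23.7
t [-0.556  0.218  0.035] a [-0.     0.007 -1.609] tcp [ 523.  -114.2  264.7] rpy [179.8   0.2 117.7] gap 23.7 time 24.98 F [ 0.   1.6 -4.7]
```

```bash
python3 -m jog '[{"tx":-0.2,"ty":0.05,"tz":0,"ax":0,"ay":0,"az":-0.8,"hand":0.1},{"tx":-0.4,"ty":0.15,"tz":0,"ax":0,"ay":0,"az":-0.8,"hand":0.1},{"tx":-0.55,"ty":0.21,"tz":0,"ax":0,"ay":0,"az":-0.8,"hand":0.1},{"tx":-0.55,"ty":0.21,"tz":0,"ax":0,"ay":0,"az":-0.8,"hand":0.1},{"tx":-0.55,"ty":0.21,"tz":0,"ax":0,"ay":0,"az":-0.8,"hand":0.1}]'
python3 - <<'E'
from h import *
w=lw(3.2,33.5); plan([w[0],w[1],70],down(190.15))
E
```

```text
time: 25.4
tool_pos: [587.5, -171.0, 263.8]
tcp_rot: [180.0, 0.1, 153.6]
ft_force: [-0.5, 1.0, -4.8]
finger_gap: 24.7
t [-0.025 -0.001  0.258] a [ 0.     0.002 -0.813] tcp [ 587.5 -171.   263.8] rpy [1.800e+02 1.000e-01 1.536e+02] gap 24.7 time 25.4 F [-0.5  1.  -4.8]
```

```bash
python3 -m jog '[{"tx":-0.025,"ty":0,"tz":0,"ax":0,"ay":0,"az":-0.813,"hand":0.1},{"tx":-0.025,"ty":0,"tz":0,"ax":0,"ay":0,"az":-0.813,"hand":0.1},{"tx":-0.025,"ty":0,"tz":0,"ax":0,"ay":0,"az":-0.813,"hand":0.1},{"tx":-0.025,"ty":0,"tz":0.05,"ax":0,"ay":0,"az":-0.813,"hand":0.1},{"tx":-0.025,"ty":0,"tz":0.15,"ax":0,"ay":0,"az":-0.813,"hand":0.1}]'
python3 -m jog '[{"tx":0,"ty":0,"tz":0.1,"ax":0,"ay":0,"az":-0.01,"hand":0.1},{"tx":0,"ty":0,"tz":0.1,"ax":0,"ay":0,"az":-0.01,"hand":0.1},{"tx":0,"ty":0,"tz":0.1,"ax":0,"ay":0,"az":-0.01,"hand":0.1}]'
python3 - <<'E'
from h import *
s=snap("wrist","w28"); P=cloud(s); print(loc(pose()[1]),[np.round(P[v,u],1).tolist() for u,v in ((288,148),(230,222),(262,255),(282,300),(282,335),(282,365))])
w=lw(3.2,33.5); plan([w[0],w[1],34],down(190.15))
E
```

```text
time: 25.82
tool_pos: [591.2, -171.9, 243.7]
tcp_rot: [-179.9, 0.3, -170.6]
ft_force: [0.2, -0.9, -5.1]
finger_gap: 24.1
time: 26.07
tool_pos: [589.6, -171.3, 226.2]
tcp_rot: [179.9, -0.0, -170.5]
ft_force: [-0.5, 0.2, -3.8]
finger_gap: 24.3
[ 3.  34.7] [[524.3, -180.0, 78.5], [555.6, -197.0, 78.4], [567.4, -183.0, 78.2], [586.0, -171.8, 79.0], [603.3, -168.9, 78.9], [619.5, -166.2, 78.7]]
t [-0.001 -0.008  0.259] a [-0.001  0.002 -0.015] tcp [ 590.4 -171.6  227.9] rpy [-1.800e+02  1.000e-01 -1.705e+02] gap 24.4 time 26.12 F [ 0.9 -0.3 -2.8]
```

View pics/w28.png

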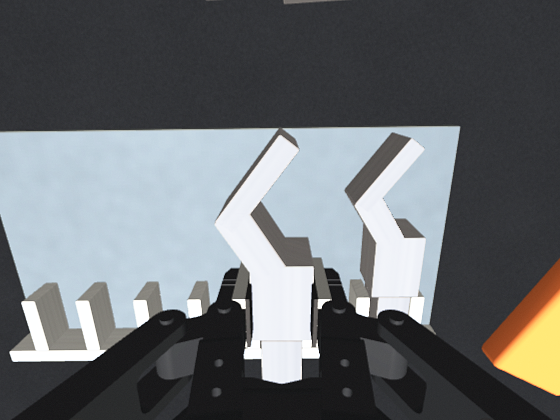

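```bash
python3 -m jog '[{"tx":0.003,"ty":-0.007,"tz":0.06,"ax":0,"ay":0,"az":-0.014,"hand":0.1},{"tx":0.003,"ty":-0.007,"tz":0.12,"ax":0,"ay":0,"az":-0.014,"hand":0.1},{"tx":0.003,"ty":-0.007,"tz":0.17,"ax":0,"ay":0,"az":-0.014,"hand":0.1},{"tx":0.003,"ty":-0.007,"tz":0.21,"ax":0,"ay":0,"az":-0.014,"hand":0.1},{"tx":0.003,"ty":-0.007,"tz":0.21,"ax":0,"ay":0,"az":-0.014,"hand":0.1}]'
python3 -m jog '[{"tx":0,"ty":0,"tz":0,"ax":0,"ay":0,"az":0,"hand":0.1}]'
python3 - <<'E'
from h import *
s=snap("wrist","w29"); P=cloud(s); print(loc(pose()[1]),[np.round(P[v,u],1).tolist() for u,v in ((288,148),(230,222),(262,255),(282,300),(282,335),(282,365))])
w=lw(3.2,33.5); plan([w[0],w[1],30],down(190.15))
E
```

```text
time: 26.53
tool_pos: [590.0, -172.7, 195.6]
tcp_rot: [-180.0, 0.1, -169.8]
ft_force: [-1.0, -0.2, -4.5]
finger_gap: 24.2
time: 26.62
tool_pos: [590.6, -172.8, 197.1]
tcp_rot: [-179.9, 0.2, -169.8]
ft_force: [0.1, 0.2, -4.2]
finger_gap: 24.3
[ 3.3 33.3] [[525.9, -182.6, 49.7], [557.2, -199.1, 49.7], [568.3, -185.0, 50.7], [587.8, -173.6, 49.6], [605.2, -170.5, 49.4], [621.5, -167.5, 49.1]]
t [0.001 0.002 0.085] a [-0.002  0.005  0.   ] tcp [ 591.  -173.   197.8] rpy [-179.9    0.2 -169.8] gap 24.0 time 26.67 F [ 0.4  0.1 -4.1]
```

```bash
python3 -m jog '[{"tx":0,"ty":0,"tz":0.025,"ax":0,"ay":0,"az":0,"hand":0.1},{"tx":0,"ty":0,"tz":0.045,"ax":0,"ay":0,"az":0,"hand":0.1},{"tx":0,"ty":0,"tz":0.06,"ax":0,"ay":0,"az":0,"hand":0.1},{"tx":0,"ty":0,"tz":0.07,"ax":0,"ay":0,"az":0,"hand":0.1},{"tx":0,"ty":0,"tz":0.07,"ax":0,"ay":0,"az":0,"hand":0.1}]'
python3 -m jog '[{"tx":0,"ty":0,"tz":0.006,"ax":0,"ay":0,"az":0,"hand":0.1},{"tx":0,"ty":0,"tz":0.012,"ax":0,"ay":0,"az":0,"hand":0.1},{"tx":0,"ty":0,"tz":0.012,"ax":0,"ay":0,"az":0,"hand":0.1}]'
python3 - <<'E'
from h import *
s=snap("wrist","w30"); P=cloud(s); print(loc(pose()[1]),[np.round(P[v,u],1).tolist() for u,v in ((288,148),(230,222),(262,255),(282,300),(282,335),(282,365))])
E
```

```text
time: 27.08
tool_pos: [590.8, -172.9, 186.8]
tcp_rot: [-179.9, 0.2, -169.8]
ft_force: [0.7, -0.0, -4.2]
finger_gap: 24.3
time: 27.33
tool_pos: [591.0, -173.0, 185.5]
tcp_rot: [-179.9, 0.2, -169.8]
ft_force: [-0.5, 0.7, -3.4]
finger_gap: 24.1
[ 3.3 33.2] [[526.5, -182.9, 38.4], [557.9, -199.4, 37.9], [568.9, -185.3, 39.0], [587.7, -174.0, 39.0], [604.9, -170.9, 38.9], [621.3, -167.9, 38.4]]
```

Its top is at about 38.5 mm, within 1 mm of the floor. I'll lower it slightly, release and retreat.

```bash
python3 -m jog '[{"tx":0,"ty":0,"tz":0.006,"ax":0,"ay":0,"az":0,"hand":0.1},{"tx":0,"ty":0,"tz":0.006,"ax":0,"ay":0,"az":0,"hand":0.1},{"tx":0,"ty":0,"tz":0.006,"ax":0,"ay":0,"az":0,"hand":0.1}]'
python3 -m jog '[{"tx":0,"ty":0,"tz":0,"ax":0,"ay":0,"az":0,"hand":0.4},{"tx":0,"ty":0,"tz":0,"ax":0,"ay":0,"az":0,"hand":0.45},{"tx":0,"ty":0,"tz":0,"ax":0,"ay":0,"az":0,"hand":0.45},{"tx":0,"ty":0,"tz":-0.15,"ax":0,"ay":0,"az":0,"hand":0.45},{"tx":0,"ty":0,"tz":-0.4,"ax":0,"ay":0,"az":0,"hand":0.45}]'
python3 -m jog '[{"tx":0.1,"ty":0,"tz":-0.3,"ax":0,"ay":0,"az":0.3,"hand":0.45},{"tx":0.3,"ty":0,"tz":-0.6,"ax":0,"ay":0,"az":0.8,"hand":0.45},{"tx":0.5,"ty":0,"tz":-0.8,"ax":0,"ay":0,"az":0.8,"hand":0.6},{"tx":0.7,"ty":0,"tz":-0.9,"ax":0,"ay":0,"az":0.8,"hand":0.6},{"tx":0.7,"ty":0,"tz":-0.9,"ax":0,"ay":0,"az":0.8,"hand":0.6}]'
python3 - <<'E'
from h import *
s=snap("wrist","w31");plan([444.5,-176,90],down(103))
E
```

```text
time: 27.63
tool_pos: [591.1, -173.0, 184.9]
tcp_rot: [-179.9, 0.3, -169.8]
ft_force: [0.0, -0.9, -3.9]
finger_gap: 24.1
time: 28.05
tool_pos: [588.5, -172.1, 240.4]
tcp_rot: [179.9, -0.2, -169.8]
ft_force: [0.3, -0.5, -0.3]
finger_gap: 38.4
time: 28.47
tool_pos: [485.0, -192.3, 385.4]
tcp_rot: [-180.0, 0.7, 154.0]
ft_force: [0.1, 0.1, 1.0]
finger_gap: 51.2
t [ 0.303 -0.024  0.928] a [0.007 0.015 1.12 ] tcp [ 485.2 -192.3  384.7] rpy [-180.     0.7  153.4] gap 51.0 time 28.52 F [ 0.9 -0.7  0.3]
```

View pics/w31.png

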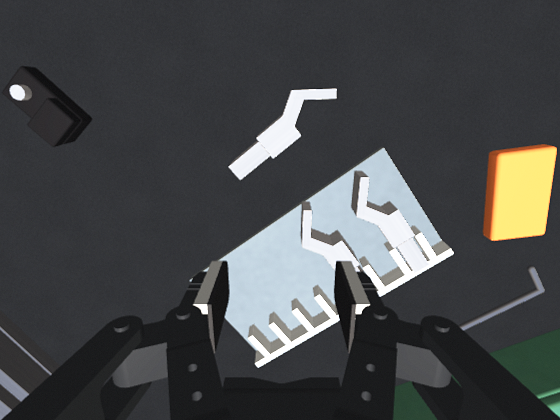

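```bash
python3 - <<'E'
from h import *
s=dict(np.load("w31.npz")); o,h=fitpunch(punch(s,(220,80,345,185)),103)
e=np.array([np.cos(np.radians(h)),np.sin(np.radians(h))]); g=o-4*e; print(g)
plan([g[0],g[1],90],down(h))
E
python3 -m jog '[{"tx":0.15,"ty":0,"tz":0.1,"ax":0,"ay":0,"az":0.8,"hand":0.6},{"tx":0.25,"ty":-0.02,"tz":0.2,"ax":0,"ay":0,"az":0.8,"hand":0.6},{"tx":0.3,"ty":-0.02,"tz":0.3,"ax":0,"ay":0,"az":0.8,"hand":0.6},{"tx":0.3,"ty":-0.02,"tz":0.45,"ax":0,"ay":0,"az":0.8,"hand":0.6},{"tx":0.3,"ty":-0.02,"tz":0.6,"ax":0,"ay":0,"az":0.8,"hand":0.6}]'
python3 - <<'E'
from h import *
plan([444,-176,90],down(102.9))
E
```

```text
origin [ 444.4 -172.4] heading 102.9 len 126.1 w tang/body [17.5 25.3] bulge 25.4 -13.0
[ 445.33176471 -176.25738411]
t [ 0.297 -0.023  0.928] a [0.007 0.015 1.121] tcp [ 485.2 -192.3  384.7] rpy [-180.     0.7  153.4] gap 51.0 time 28.52 F [ 0.9 -0.7  0.3]
time: 28.93
tool_pos: [445.5, -174.4, 288.6]
tcp_rot: [179.7, 0.3, 118.3]
ft_force: [0.5, 0.7, 0.1]
finger_gap: 51.3
t [-0.003 -0.015  0.291] a [0.007 0.005 0.343] tcp [ 445.5 -174.4  288.6] rpy [179.7   0.3 118.3] gap 51.3 time 28.93 F [0.5 0.7 0.1]
```

```bash
python3 -m jog '[{"tx":-0.01,"ty":-0.007,"tz":0.1,"ax":0,"ay":0,"az":0.343,"hand":0.6},{"tx":-0.01,"ty":-0.007,"tz":0.25,"ax":0,"ay":0,"az":0.343,"hand":0.6},{"tx":-0.01,"ty":-0.007,"tz":0.4,"ax":0,"ay":0,"az":0.343,"hand":0.6},{"tx":-0.01,"ty":-0.007,"tz":0.45,"ax":0,"ay":0,"az":0.343,"hand":0.6},{"tx":-0.01,"ty":-0.007,"tz":0.45,"ax":0,"ay":0,"az":0.343,"hand":0.6}]'
python3 -m jog '[{"tx":0,"ty":0,"tz":0,"ax":0,"ay":0,"az":0,"hand":0.6}]'
python3 - <<'E'
from h import *
snap("wrist","w32");plan([445.5,-176.2,21],down(102.9))
E
```

```text
time: 29.35
tool_pos: [444.4, -175.8, 218.9]
tcp_rot: [180.0, -0.1, 103.3]
ft_force: [-0.7, 0.6, 0.8]
finger_gap: 51.5
time: 29.43
tool_pos: [445.6, -176.4, 221.6]
tcp_rot: [179.8, 0.1, 103.3]
ft_force: [0.5, -0.6, 1.3]
finger_gap: 51.6
t [ 0.005 -0.004  0.31 ] a [0.006 0.004 0.007] tcp [ 446.  -176.7  222.6] rpy [179.7   0.2 103.2] gap 51.1 time 29.48 F [ 0.7 -0.3 -0.3]
```

View pics/w32.png

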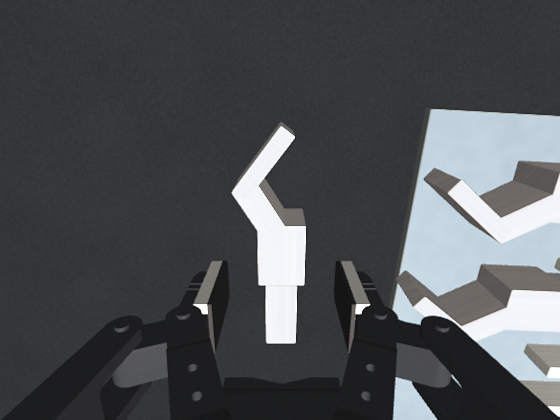

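```bash
python3 -m jog '[{"tx":0.005,"ty":-0.004,"tz":0.1,"ax":0.004,"ay":0,"az":0.007,"hand":0.6},{"tx":0.005,"ty":-0.004,"tz":0.2,"ax":0.004,"ay":0,"az":0.007,"hand":0.6},{"tx":0.005,"ty":-0.004,"tz":0.27,"ax":0.004,"ay":0,"az":0.007,"hand":0.6},{"tx":0.005,"ty":-0.004,"tz":0.305,"ax":0.004,"ay":0,"az":0.007,"hand":0.6},{"tx":0.005,"ty":-0.004,"tz":0.305,"ax":0.004,"ay":0,"az":0.007,"hand":0.6}]'
python3 -m jog '[{"tx":0,"ty":0,"tz":0,"ax":0,"ay":0,"az":0,"hand":0.4},{"tx":0,"ty":0,"tz":0,"ax":0,"ay":0,"az":0,"hand":0.1},{"tx":0,"ty":0,"tz":0,"ax":0,"ay":0,"az":0,"hand":0.1},{"tx":0,"ty":0,"tz":0,"ax":0,"ay":0,"az":0,"hand":0.1},{"tx":0,"ty":0,"tz":0,"ax":0,"ay":0,"az":0,"hand":0.1}]' 110
python3 -m jog '[{"tx":0,"ty":0,"tz":-0.1,"ax":0,"ay":0,"az":0,"hand":0.1},{"tx":0,"ty":0,"tz":-0.3,"ax":0,"ay":0,"az":0,"hand":0.1},{"tx":0,"ty":0,"tz":-0.5,"ax":0,"ay":0,"az":0,"hand":0.1},{"tx":0,"ty":0,"tz":-0.6,"ax":0,"ay":0,"az":0,"hand":0.1},{"tx":0,"ty":0,"tz":-0.6,"ax":0,"ay":0,"az":0,"hand":0.1}]'
python3 - <<'E'
from h import *
w=lw(3.2,-32.3); print(w); plan([w[0],w[1],105],down(190.15))
E
```

```text
time: 29.9
tool_pos: [444.7, -175.9, 175.3]
tcp_rot: [180.0, 0.1, 102.8]
ft_force: [0.3, -0.3, 0.5]
finger_gap: 51.2
time: 30.32
tool_pos: [445.6, -176.3, 177.2]
tcp_rot: [179.8, 0.2, 102.8]
ft_force: [-1.8, 1.8, 6.6]
finger_gap: 24.4
time: 30.73
tool_pos: [446.3, -176.6, 270.2]
tcp_rot: [179.6, 0.4, 102.8]
ft_force: [0.8, -0.4, -4.4]
finger_gap: 24.2
[ 602.44201261 -237.53057497]
t [-0.626  0.925  0.078] a [-0.     0.014 -1.941] tcp [ 446.3 -176.6  270.2] rpy [179.6   0.4 102.8] gap 24.2 time 30.73 F [ 0.8 -0.4 -4.4]
```

```bash
python3 -m jog '[{"tx":-0.15,"ty":0.2,"tz":0,"ax":0,"ay":0,"az":-0.8,"hand":0.1},{"tx":-0.3,"ty":0.4,"tz":0,"ax":0,"ay":0,"az":-0.8,"hand":0.1},{"tx":-0.4,"ty":0.6,"tz":0,"ax":0,"ay":0,"az":-0.8,"hand":0.1},{"tx":-0.5,"ty":0.75,"tz":0,"ax":0,"ay":0,"az":-0.8,"hand":0.1},{"tx":-0.6,"ty":0.9,"tz":0,"ax":0,"ay":0,"az":-0.8,"hand":0.1}]'
python3 -m jog '[{"tx":0,"ty":0,"tz":0,"ax":0,"ay":0,"az":-0.8,"hand":0.1},{"tx":0,"ty":0,"tz":0,"ax":0,"ay":0,"az":-0.8,"hand":0.1},{"tx":0,"ty":0,"tz":0,"ax":0,"ay":0,"az":-0.8,"hand":0.1},{"tx":0,"ty":0,"tz":0,"ax":0,"ay":0,"az":-0.8,"hand":0.1},{"tx":0,"ty":0,"tz":0,"ax":0,"ay":0,"az":-0.8,"hand":0.1}]'
python3 - <<'E'
from h import *
w=lw(3.2,-32.3); plan([w[0],w[1],70],down(190.15))
E
```

```text
time: 31.15
tool_pos: [597.0, -233.7, 263.4]
tcp_rot: [-179.9, -0.0, 139.0]
ft_force: [0.1, -0.3, -3.9]
finger_gap: 23.9
time: 31.57
tool_pos: [595.6, -233.3, 263.2]
tcp_rot: [-180.0, -0.1, 174.8]
ft_force: [0.8, -0.1, -4.7]
finger_gap: 24.1
t [-0.048 -0.023  0.255] a [-0.    -0.002 -0.342] tcp [ 595.6 -233.3  263.2] rpy [-1.800e+02 -1.000e-01  1.748e+02] gap 24.1 time 31.57 F [ 0.8 -0.1 -4.7]
```

```bash
python3 -m jog '[{"tx":-0.048,"ty":-0.023,"tz":0,"ax":0,"ay":0,"az":-0.342,"hand":0.1},{"tx":-0.048,"ty":-0.023,"tz":0.06,"ax":0,"ay":0,"az":-0.342,"hand":0.1},{"tx":-0.048,"ty":-0.023,"tz":0.15,"ax":0,"ay":0,"az":-0.342,"hand":0.1},{"tx":-0.048,"ty":-0.023,"tz":0.24,"ax":0,"ay":0,"az":-0.342,"hand":0.1},{"tx":-0.048,"ty":-0.023,"tz":0.24,"ax":0,"ay":0,"az":-0.342,"hand":0.1}]'
python3 -m jog '[{"tx":0,"ty":0,"tz":0,"ax":0,"ay":0,"az":0,"hand":0.1},{"tx":0,"ty":0,"tz":0,"ax":0,"ay":0,"az":0,"hand":0.1}]'
python3 - <<'E'
from h import *
s=snap("wrist","w33"); P=cloud(s); print(loc(pose()[1]),[np.round(P[v,u],1).tolist() for u,v in ((288,148),(230,222),(262,255),(282,300),(282,335),(282,365))])
w=lw(3.2,-32.3); plan([w[0],w[1],34],down(190.15))
E
```

```text
time: 31.98
tool_pos: [600.9, -236.8, 223.9]
tcp_rot: [179.8, -0.3, -170.4]
ft_force: [-1.3, 0.8, -5.8]
finger_gap: 24.0
time: 32.15
tool_pos: [602.9, -237.7, 229.4]
tcp_rot: [-179.9, 0.0, -170.3]
ft_force: [-0.5, -1.3, -4.5]
finger_gap: 24.3
[  4.  -32.8] [[537.8, -247.1, 81.9], [569.0, -263.9, 81.8], [581.2, -249.8, 80.8], [599.0, -238.7, 82.9], [617.3, -235.5, 81.4], [633.7, -232.7, 81.1]]
t [0.006 0.004 0.276] a [-0.003  0.002 -0.01 ] tcp [ 603.3 -237.9  230.3] rpy [-1.799e+02  1.000e-01 -1.703e+02] gap 24.2 time 32.2 F [ 0.1  0.6 -4.7]
```

View pics/w33.png

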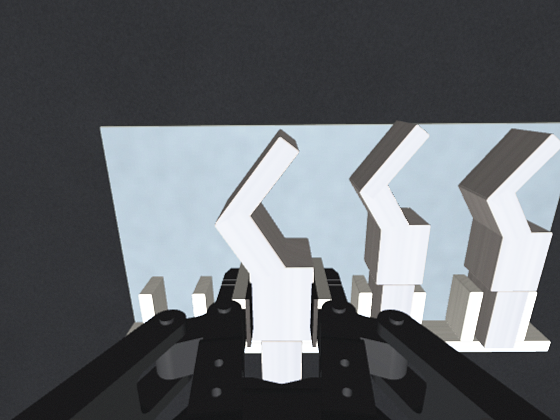

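```bash
python3 -m jog '[{"tx":0.006,"ty":0.003,"tz":0.06,"ax":0,"ay":0,"az":-0.01,"hand":0.1},{"tx":0.006,"ty":0.003,"tz":0.12,"ax":0,"ay":0,"az":-0.01,"hand":0.1},{"tx":0.006,"ty":0.003,"tz":0.17,"ax":0,"ay":0,"az":-0.01,"hand":0.1},{"tx":0.006,"ty":0.003,"tz":0.22,"ax":0,"ay":0,"az":-0.01,"hand":0.1},{"tx":0.006,"ty":0.003,"tz":0.22,"ax":0,"ay":0,"az":-0.01,"hand":0.1}]'
python3 -m jog '[{"tx":0,"ty":0,"tz":0,"ax":0,"ay":0,"az":0,"hand":0.1},{"tx":0,"ty":0,"tz":0,"ax":0,"ay":0,"az":0,"hand":0.1}]'
python3 - <<'E'
from h import *
s=snap("wrist","w34"); P=cloud(s); print(loc(pose()[1]),[np.round(P[v,u],1).tolist() for u,v in ((288,148),(230,222),(262,255),(282,300),(282,335),(282,365))])
E
```

```text
time: 32.62
tool_pos: [601.2, -237.2, 194.2]
tcp_rot: [180.0, -0.1, -169.8]
ft_force: [-0.5, 0.7, -5.1]
finger_gap: 24.0
time: 32.78
tool_pos: [602.4, -237.7, 197.2]
tcp_rot: [-179.9, 0.1, -169.7]
ft_force: [0.4, 0.2, -4.2]
finger_gap: 24.3
[  3.3 -32.6] [[537.6, -247.7, 48.8], [569.3, -264.4, 48.5], [580.2, -250.1, 50.0], [599.3, -238.7, 49.6], [615.9, -235.6, 50.4], [632.9, -232.5, 49.3]]
```

```bash
python3 -m jog '[{"tx":0,"ty":0,"tz":0.025,"ax":0,"ay":0,"az":0,"hand":0.1},{"tx":0,"ty":0,"tz":0.045,"ax":0,"ay":0,"az":0,"hand":0.1},{"tx":0,"ty":0,"tz":0.065,"ax":0,"ay":0,"az":0,"hand":0.1},{"tx":0,"ty":0,"tz":0.078,"ax":0,"ay":0,"az":0,"hand":0.1},{"tx":0,"ty":0,"tz":0.078,"ax":0,"ay":0,"az":0,"hand":0.1}]'
python3 -m jog '[{"tx":0,"ty":0,"tz":0.004,"ax":0,"ay":0,"az":0,"hand":0.1},{"tx":0,"ty":0,"tz":0.008,"ax":0,"ay":0,"az":0,"hand":0.1},{"tx":0,"ty":0,"tz":0.008,"ax":0,"ay":0,"az":0,"hand":0.1}]'
python3 - <<'E'
from h import *
s=snap("wrist","w35"); P=cloud(s); print(loc(pose()[1]),[np.round(P[v,u],1).tolist() for u,v in ((288,148),(230,222),(262,255),(282,300),(282,335),(282,365))])
E
```

```text
time: 33.25
tool_pos: [602.3, -237.7, 185.3]
tcp_rot: [-179.9, 0.1, -169.7]
ft_force: [0.2, -0.5, -4.8]
finger_gap: 24.0
time: 33.5
tool_pos: [602.4, -237.7, 185.1]
tcp_rot: [-179.9, 0.1, -169.7]
ft_force: [-4.7, 2.2, 4.8]
finger_gap: 24.2
[  3.1 -32.5] [[537.4, -247.8, 38.0], [569.0, -264.3, 37.4], [581.1, -250.1, 36.2], [598.9, -238.7, 38.1], [616.8, -235.5, 37.3], [633.6, -232.4, 36.6]]
```

Contact: Fz flipped to +4.8 and the punch is flat at z≈37.5. I'll release it, retreat high and inspect everything.

```bash
python3 -m jog '[{"tx":0,"ty":0,"tz":0,"ax":0,"ay":0,"az":0,"hand":0.4},{"tx":0,"ty":0,"tz":0,"ax":0,"ay":0,"az":0,"hand":0.45},{"tx":0,"ty":0,"tz":0,"ax":0,"ay":0,"az":0,"hand":0.45},{"tx":0,"ty":0,"tz":-0.15,"ax":0,"ay":0,"az":0,"hand":0.45},{"tx":0,"ty":0,"tz":-0.4,"ax":0,"ay":0,"az":0,"hand":0.45}]'
python3 -m jog '[{"tx":0.1,"ty":0,"tz":-0.3,"ax":0,"ay":0,"az":0,"hand":0.45},{"tx":0.3,"ty":0,"tz":-0.6,"ax":0,"ay":0,"az":0,"hand":0.45},{"tx":0.3,"ty":0,"tz":-0.9,"ax":0,"ay":0,"az":0,"hand":1},{"tx":0.3,"ty":0,"tz":-1,"ax":0,"ay":0,"az":0,"hand":1},{"tx":0.3,"ty":0,"tz":-1,"ax":0,"ay":0,"az":0,"hand":1}]'
python3 -m jog '[{"tx":0.5,"ty":-0.2,"tz":0,"ax":0,"ay":0,"az":0,"hand":1},{"tx":0.5,"ty":-0.2,"tz":0,"ax":0,"ay":0,"az":0,"hand":1},{"tx":0.5,"ty":-0.2,"tz":0,"ax":0,"ay":0,"az":0,"hand":1},{"tx":0.5,"ty":-0.2,"tz":0,"ax":0,"ay":0,"az":0,"hand":1},{"tx":0.5,"ty":-0.2,"tz":0,"ax":0,"ay":0,"az":0,"hand":1}]'
python3 - <<'E'
from h import *
s=snap("wrist","w36");snap("top","t36"); plan([500,0,245],down(180))
E
```

```text
time: 33.97
tool_pos: [600.1, -236.6, 239.3]
tcp_rot: [179.8, -0.4, -169.7]
ft_force: [0.2, 0.3, -0.3]
finger_gap: 38.6
time: 34.38
tool_pos: [558.7, -246.4, 404.7]
tcp_rot: [-179.3, 0.7, -169.8]
ft_force: [1.6, -0.9, 1.6]
finger_gap: 73.1
time: 34.8
tool_pos: [489.3, -288.3, 394.4]
tcp_rot: [-179.9, 0.1, -169.8]
ft_force: [0.1, -0.5, -0.2]
finger_gap: 85.4
t [-0.409  1.875 -0.042] a [-0.003  0.002  0.229] tcp [ 489.9 -287.8  394.2] rpy [-1.799e+02  1.000e-01 -1.697e+02] gap 85.2 time 34.9 F [-0.4  0.1 -0.5]
```

View pics/w36.png

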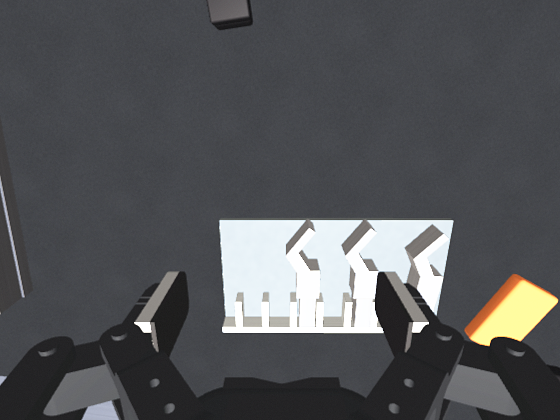

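View pics/t36.png

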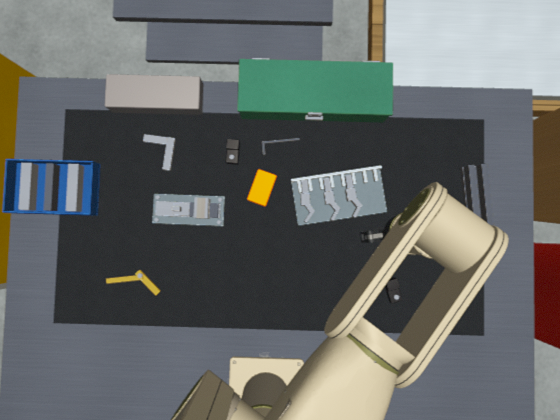

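Run:
```python
from h import *
s=dict(np.load("w31.npz"))
s=dict(np.load("t36.npz")); P=cloud(s); im=s["pixels"].astype(int)
cv2.imwrite("pics/t36z.png",cv2.resize(s["pixels"][155:235,150:395,::-1],None,fx=3.2,fy=3.2,interpolation=cv2.INTER_CUBIC))
H,W=P.shape[:2]
u,v=np.meshgrid(np.arange(285,392),np.arange(160,230)); u=u.ravel();v=v.ravel()
X=np.array([onz(s,a,b,38)[:2] for a,b in zip(u,v)]); L=(X-O)@np.array([ex,ey]).T
z=P[v,u,2]
for n,c in ((4,99),(3,33),(2,-33)):
    k=(np.abs(L[:,1]-c)<30)&(L[:,0]<29)&(L[:,0]>-68)&(z>24)
    a=L[k]; 
    body=a[(a[:,0]>-5)&(a[:,0]<22)]
    print("lane",n,"nose lx",a[:,0].min(),"-> lane x",a[:,0].min()+63-5,"body y",body[:,1].min()-c,body[:,1].max()-c,"bulge",a[:,1].min()-c,"z",np.nanmedian(z[k]), np.nanmedian(z[k][a[:,0]<-30]), np.nanmedian(z[k][a[:,0]>0]))
```

```text
lane 4 nose lx -56.48102209540556 -> lane x 1.5189779045944434 body y -5.642741053268253 21.381353672753164 bulge -13.004893257403467 z 36.93081269824391 37.8410940426305 36.975472711697506
lane 3 nose lx -64.95936310690092 -> lane x -6.959363106900923 body y -11.408900858923595 15.36886176786075 bulge -23.84174415193293 z 37.11524398357049 36.14436886886574 37.06080127769875
lane 2 nose lx -63.372946708810616 -> lane x -5.372946708810616 body y -11.594453972247216 16.706118789566233 bulge -21.480110946152564 z 36.43296579426061 36.47579324637608 36.61022624301602
```

View pics/t36z.png

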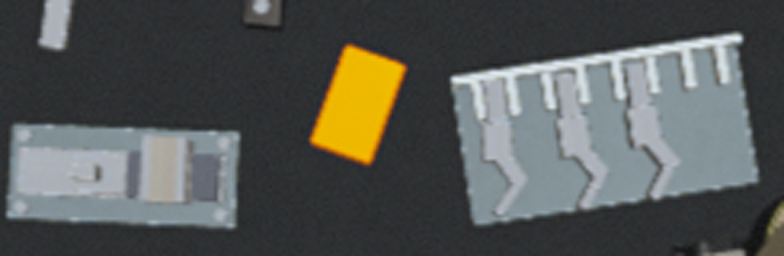

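```bash
python3 -m jog '[{"tx":0.1,"ty":1,"tz":0,"ax":0,"ay":0,"az":0,"hand":1},{"tx":0.1,"ty":1,"tz":0,"ax":0,"ay":0,"az":0,"hand":1},{"tx":0.1,"ty":1,"tz":0,"ax":0,"ay":0,"az":0,"hand":1},{"tx":0.1,"ty":1,"tz":0,"ax":0,"ay":0,"az":0,"hand":1},{"tx":0.1,"ty":1,"tz":0,"ax":0,"ay":0,"az":0,"hand":1}]'
python3 - <<'E'
from h import *
s=snap("wrist","w37");cv2.imwrite("pics/w37z.png",cv2.resize(s["pixels"][190:345,150:460,::-1],None,fx=2.5,fy=2.5)); plan([500,0,245],down(180))
E
```

```text
time: 35.32
tool_pos: [447.5, -138.8, 393.8]
tcp_rot: [-180.0, 0.1, -169.5]
ft_force: [0.0, -0.3, -0.9]
finger_gap: 85.6
t [-0.512  0.858 -0.04 ] a [-0.003  0.003  0.234] tcp [ 448.  -140.5  394.1] rpy [-1.799e+02  1.000e-01 -1.695e+02] gap 85.6 time 35.37 F [-0.4 -0.1 -0.6]
```

View pics/w37.png

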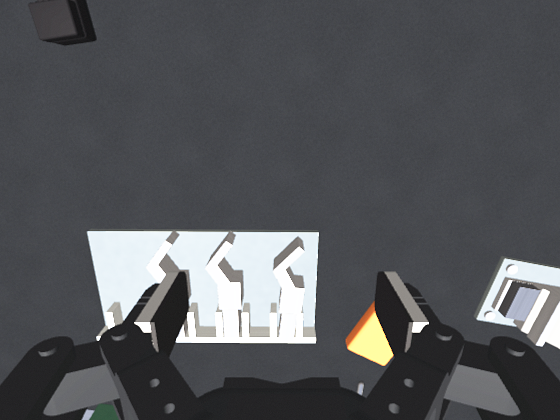

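View pics/w37z.png

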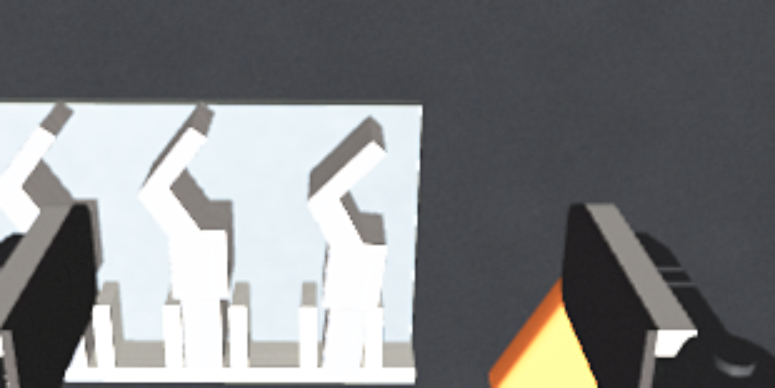

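Run:
```python
from h import *
def pf(s,box,hd):
    X=punch(s,box,33,45); o,h=fitpunch(X,hd); d=loc(o)
    print("  local origin",d,"heading err",round(h-190.15,1))
s=dict(np.load("w37.npz"))
print("lane4");pf(s,(268,235,312,345),190)
print("lane3");pf(s,(203,232,250,345),190)
s=dict(np.load("w36.npz"))
print("lane2");pf(s,(284,218,325,335),190)
s=dict(np.load("w33.npz")); print("lane4 in w33"); pf(s,(455,120,560,350),190)
s=dict(np.load("w31.npz")); print("lane4 in w31"); pf(s,(350,165,430,272),190)
```

```text
lane4
origin [ 578.3 -102.5] heading 184.1 len 126.6 w tang/body [17.9 24.4] bulge 25.2 -13.1
  local origin [  3.2 104.9] heading err -6.1
lane3
origin [ 584.6 -174.2] heading 190.2 len 125.1 w tang/body [16.6 24.1] bulge 24.5 -12.9
  local origin [-3.2 33.2] heading err 0.1
lane2
origin [ 596.9 -239.3] heading 190.4 len 126.0 w tang/body [15.2 25. ] bulge 25.0 -13.0
  local origin [ -2.5 -33.1] heading err 0.3
lane4 in w33
origin [ 578.8 -110.4] heading 190.0 len 126.0 w tang/body [18.  25.8] bulge 25.5 -13.0
  local origin [ 2.4 97. ] heading err -0.2
lane4 in w31
origin [ 578.6 -109.2] heading 190.1 len 126.1 w tang/body [17.3 25.5] bulge 25.3 -13.0
  local origin [ 2.4 98.2] heading err -0.1
```

Run:
```python
from h import *
w=lw(7,99); print(w); plan([w[0],w[1],100],down(190.15))
```

```text
[ 583.04409415 -107.61579229]
t [-0.923  0.053  0.929] a [-0.003  0.003  0.008] tcp [ 448.  -140.5  394.1] rpy [-1.799e+02  1.000e-01 -1.695e+02] gap 85.6 time 35.37 F [-0.4 -0.1 -0.6]
```

```bash
python3 -m jog '[{"tx":-0.25,"ty":0.05,"tz":0.1,"ax":0,"ay":0,"az":0.008,"hand":0.65},{"tx":-0.5,"ty":0.05,"tz":0.3,"ax":0,"ay":0,"az":0.008,"hand":0.65},{"tx":-0.75,"ty":0.05,"tz":0.5,"ax":0,"ay":0,"az":0.008,"hand":0.65},{"tx":-0.92,"ty":0.05,"tz":0.7,"ax":0,"ay":0,"az":0.008,"hand":0.65},{"tx":-0.92,"ty":0.05,"tz":0.85,"ax":0,"ay":0,"az":0.008,"hand":0.65}]'
python3 -m jog '[{"tx":0,"ty":0,"tz":0,"ax":0,"ay":0,"az":0,"hand":0.65},{"tx":0,"ty":0,"tz":0,"ax":0,"ay":0,"az":0,"hand":0.65}]'
python3 - <<'E'
from h import *
s=snap("wrist","w38"); w=lw(7,99); plan([w[0],w[1],30],down(190.15)); o,h=fitpunch(punch(s,(200,100,345,340),33,45),184);print(loc(o))
E
```

```text
time: 35.78
tool_pos: [586.3, -110.8, 265.3]
tcp_rot: [-179.8, 0.3, -170.0]
ft_force: [0.3, -0.5, -0.5]
finger_gap: 55.6
time: 35.95
tool_pos: [582.1, -111.3, 263.7]
tcp_rot: [180.0, -0.2, -170.1]
ft_force: [-0.5, 0.6, 0.3]
finger_gap: 55.8
t [-0.008  0.027  0.542] a [-0.002 -0.    -0.005] tcp [ 582.6 -111.7  266.3] rpy [-179.9   -0.  -170.1] gap 55.5 time 36.0 F [0.8 0.5 0.1]
origin [ 578.6 -102.4] heading 184.0 len 126.3 w tang/body [17.8 25.4] bulge 25.4 -12.9
[  3.5 104.9]
```

View pics/w38.png

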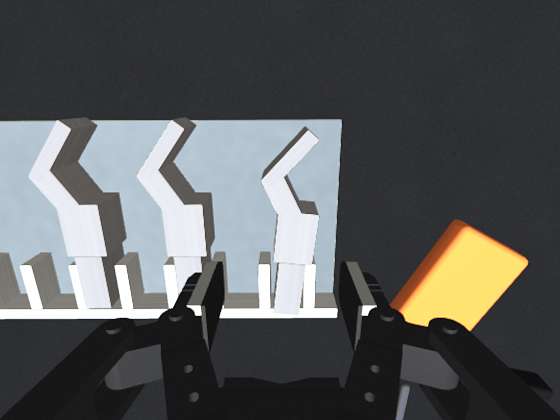

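```bash
python3 -m jog '[{"tx":-0.008,"ty":0.027,"tz":0.1,"ax":0,"ay":0,"az":-0.005,"hand":0.65},{"tx":-0.008,"ty":0.027,"tz":0.25,"ax":0,"ay":0,"az":-0.005,"hand":0.65},{"tx":-0.008,"ty":0.027,"tz":0.38,"ax":0,"ay":0,"az":-0.005,"hand":0.65},{"tx":-0.008,"ty":0.027,"tz":0.45,"ax":0,"ay":0,"az":-0.005,"hand":0.65},{"tx":-0.008,"ty":0.027,"tz":0.45,"ax":0,"ay":0,"az":-0.005,"hand":0.65}]'
python3 -m jog '[{"tx":0,"ty":0,"tz":0,"ax":0,"ay":0,"az":0,"hand":0.65},{"tx":0,"ty":0,"tz":0,"ax":0,"ay":0,"az":0,"hand":0.65}]'
python3 - <<'E'
from h import *
s=snap("wrist","w39"); w=lw(7,99); plan([w[0],w[1],31],down(190.15))
E
```

```text
time: 36.42
tool_pos: [582.4, -107.8, 198.6]
tcp_rot: [-179.9, 0.0, -169.9]
ft_force: [-0.5, -0.1, 0.3]
finger_gap: 55.6
time: 36.58
tool_pos: [583.9, -108.0, 201.4]
tcp_rot: [-179.8, 0.2, -169.9]
ft_force: [0.4, 0.2, -0.1]
finger_gap: 55.2
t [0.006 0.003 0.102] a [-0.005  0.006 -0.001] tcp [ 584.  -107.9  201.4] rpy [-179.8    0.3 -169.9] gap 55.7 time 36.63 F [ 0.5 -0.3 -0.2]
```

View pics/w39.png

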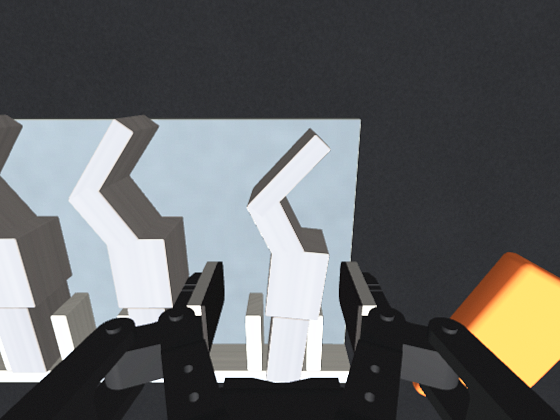

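```bash
python3 -m jog '[{"tx":0.004,"ty":0,"tz":0.04,"ax":0,"ay":0,"az":0,"hand":0.65},{"tx":0.004,"ty":0,"tz":0.08,"ax":0,"ay":0,"az":0,"hand":0.65},{"tx":0.004,"ty":0,"tz":0.1,"ax":0,"ay":0,"az":0,"hand":0.65},{"tx":0.004,"ty":0,"tz":0.1,"ax":0,"ay":0,"az":0,"hand":0.5},{"tx":0.004,"ty":0,"tz":0.1,"ax":0,"ay":0,"az":0,"hand":0.4}]' 40
python3 -m jog '[{"tx":0,"ty":0,"tz":0,"ax":0,"ay":0,"az":0,"hand":0.3},{"tx":0,"ty":0,"tz":0,"ax":0,"ay":0,"az":0,"hand":0.2},{"tx":0,"ty":0,"tz":0,"ax":0,"ay":0,"az":0,"hand":0.15},{"tx":0,"ty":0,"tz":0,"ax":0,"ay":0,"az":0,"hand":0.15},{"tx":0,"ty":0,"tz":0,"ax":0,"ay":0,"az":0,"hand":0.15}]'
python3 - <<'E'
from h import *
s=snap("wrist","w40");P=cloud(s); print(loc(pose()[1]),[np.round(P[v,u],1).tolist() for u,v in ((288,148),(230,222),(262,255),(282,300),(282,335),(282,365))])
E
```

```text
time: 37.05
tool_pos: [582.0, -107.3, 183.3]
tcp_rot: [-179.9, -0.0, -169.9]
ft_force: [-2.3, 1.6, -0.2]
finger_gap: 34.9
time: 37.47
tool_pos: [582.2, -107.4, 183.7]
tcp_rot: [-179.9, 0.0, -169.9]
ft_force: [-3.9, 3.2, 0.8]
finger_gap: 25.6
[ 6.2 99.3] [[517.5, -117.2, 33.4], [547.8, -133.7, 37.9], [559.4, -119.8, 37.5], [577.6, -108.6, 38.3], [595.8, -105.3, 36.7], [611.6, -102.5, 36.9]]
```

View pics/w40.png

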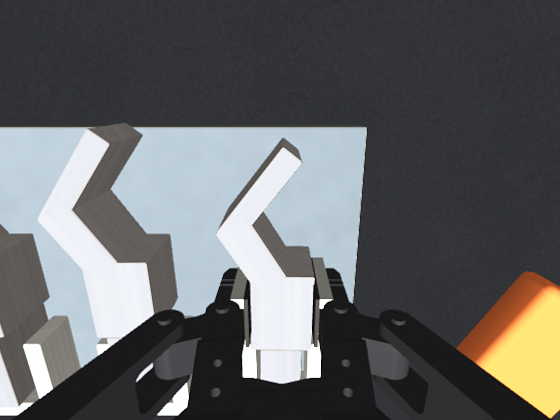

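Straightened. I'll release, rise and check again.

```bash
python3 -m jog '[{"tx":0,"ty":0,"tz":0,"ax":0,"ay":0,"az":0,"hand":0.4},{"tx":0,"ty":0,"tz":0,"ax":0,"ay":0,"az":0,"hand":0.45},{"tx":0,"ty":0,"tz":0,"ax":0,"ay":0,"az":0,"hand":0.45},{"tx":0,"ty":0,"tz":-0.15,"ax":0,"ay":0,"az":0,"hand":0.45},{"tx":0,"ty":0,"tz":-0.4,"ax":0,"ay":0,"az":0,"hand":0.45}]'
python3 -m jog '[{"tx":0.1,"ty":0,"tz":-0.3,"ax":0,"ay":0,"az":0,"hand":0.45},{"tx":0.3,"ty":0,"tz":-0.6,"ax":0,"ay":0,"az":0,"hand":0.45},{"tx":0.5,"ty":0,"tz":-0.8,"ax":0,"ay":0,"az":0,"hand":1},{"tx":0.7,"ty":0,"tz":-0.9,"ax":0,"ay":0,"az":0,"hand":1},{"tx":0.9,"ty":-0.2,"tz":-0.9,"ax":0,"ay":0,"az":0,"hand":1}]'
python3 -m jog '[{"tx":0,"ty":0,"tz":0,"ax":0,"ay":0,"az":0,"hand":1},{"tx":0,"ty":0,"tz":0,"ax":0,"ay":0,"az":0,"hand":1},{"tx":0,"ty":0,"tz":0,"ax":0,"ay":0,"az":0,"hand":1}]'
python3 - <<'E'
from h import *
s=snap("wrist","w41")
E
```

```text
time: 37.93
tool_pos: [580.2, -107.1, 239.8]
tcp_rot: [179.9, -0.4, -169.9]
ft_force: [-0.1, -1.1, -0.4]
finger_gap: 38.4
time: 38.35
tool_pos: [459.0, -153.8, 384.0]
tcp_rot: [-179.6, 0.5, -169.7]
ft_force: [0.9, -1.5, 0.4]
finger_gap: 73.1
time: 38.6
tool_pos: [459.1, -155.6, 378.5]
tcp_rot: [-179.8, 0.1, -169.9]
ft_force: [-0.5, -0.0, -0.1]
finger_gap: 85.6
```

View pics/w41.png

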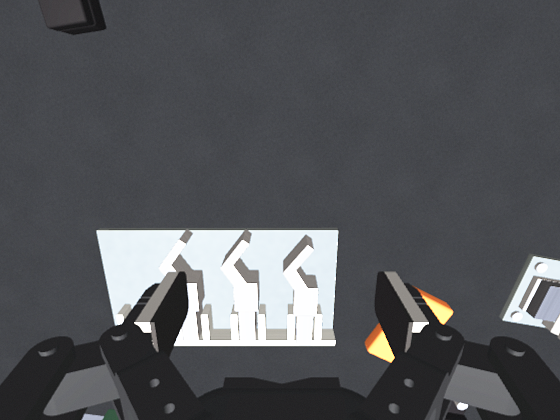

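```bash
python3 - <<'E'
from h import *
def pf(s,box,hd):
    o,h=fitpunch(punch(s,box,33,45),hd); print("  local origin",loc(o),"heading err",round(h-190.15,1))
s=dict(np.load("w41.npz"))
pf(s,(278,232,325,347),190); pf(s,(218,230,262,347),190); plan([480,-280,260],down(190.15))
E
python3 -m jog '[{"tx":0,"ty":-0.7,"tz":0,"ax":0,"ay":0,"az":0,"hand":1},{"tx":0,"ty":-0.7,"tz":0,"ax":0,"ay":0,"az":0,"hand":1},{"tx":0,"ty":-0.7,"tz":0,"ax":0,"ay":0,"az":0,"hand":1},{"tx":0,"ty":-0.7,"tz":0,"ax":0,"ay":0,"az":0,"hand":1},{"tx":0,"ty":-0.7,"tz":0,"ax":0,"ay":0,"az":0,"hand":1}]'
python3 - <<'E'
from h import *
s=snap("wrist","w42");snap("top","t42")
cv2.imwrite("pics/t42z.png",cv2.resize(cv2.imread("pics/t42.png")[130:330,60:480],None,fx=1.9,fy=1.9))
E
```

```text
origin [ 579.9 -108.4] heading 189.2 len 126.1 w tang/body [17.1 25.4] bulge 25.3 -13.0
  local origin [ 3.8 98.8] heading err -0.9
origin [ 584.5 -174.3] heading 190.3 len 124.6 w tang/body [15.9 25.2] bulge 24.9 -12.8
  local origin [-3.3 33.1] heading err 0.1
t [ 0.01  -0.844 -0.245] a [-0.003  0.002 -0.001] tcp [ 459.3 -155.2  377.9] rpy [-1.799e+02  1.000e-01 -1.699e+02] gap 85.8 time 38.65 F [-0.1  0.7 -0.8]
time: 39.07
tool_pos: [478.2, -259.0, 377.0]
tcp_rot: [-180.0, -0.0, -169.9]
ft_force: [0.1, 0.0, 0.1]
finger_gap: 85.1
```

View pics/w42.png

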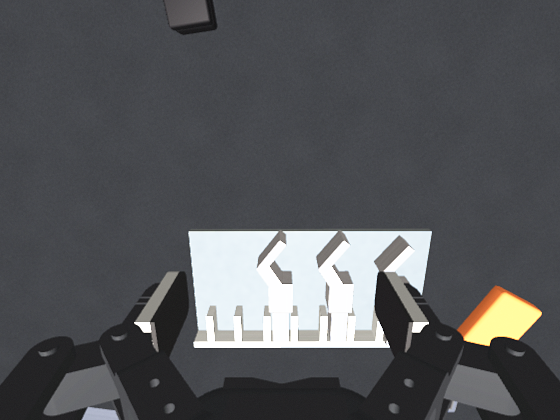

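View pics/t42z.png

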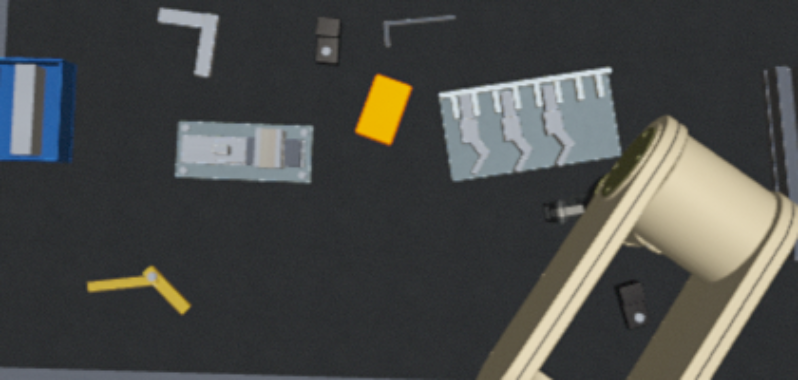

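Run:
```python
from h import *
def pf(s,box,hd):
    o,h=fitpunch(punch(s,box,33,45),hd); print("  local origin",loc(o),"heading err",round(h-190.15,1))
s=dict(np.load("w42.npz")); pf(s,(255,228,300,345),190); pf(s,(315,228,358,345),190)
t=dict(np.load("t42.npz")); Z=cloud(t)[:,:,2]
for z,bx in ((56,(185,190,222,225)),(48,(168,195,184,222))):
    g=np.zeros(Z.shape,bool); g[bx[1]:bx[3],bx[0]:bx[2]]=1; v,u=np.where(g&(abs(Z-z)<5)); X=np.array([onz(t,a,b,z)[:2] for a,b in zip(u,v)],np.float32); print(z,cv2.minAreaRect(X),np.median(Z[v,u]))
print(sense()["finger_gap"],sense()["qd"].round(2))
hand_in()
```

```text
origin [ 596.8 -239.1] heading 190.1 len 126.4 w tang/body [16.9 25.1] bulge 24.8 -12.7
  local origin [ -2.6 -32.9] heading err -0.1
origin [ 585.4 -175. ] heading 190.3 len 126.4 w tang/body [17.  26.2] bulge 24.4 -13.3
  local origin [-2.5 32.2] heading err 0.1
56 ((550.0167236328125, 204.33763122558594), (58.45061111450195, 40.91315841674805), 1.599960446357727) 55.048062615413166
48 ((545.4742431640625, 279.48883056640625), (11.773763656616211, 23.661243438720703), 1.5930050611495972) 47.6013908025479
85.60275182465595 [ 0.5  -1.17  0.59 -0.12  0.   -0.15]
the job is handed in; nothing more can be done
```

I did the whole job and handed it in at about 39 s of the 210 s allowed. No verdict was reported.

**Die block:** It was die_b, with the wide V facing the sliding jaw. I opened the jaw about 37 mm, gripped the block by its ends, turned it 90° and set it back with the wide V up. I then pushed the jaw in until the force rose to about 23 N. The last checks put the block within about 1 mm of its place along the jaw travel and 5–6 mm off across it (limit 12). By the fin position, the jaw is within about 1 mm of closed.

**Punches:** Only three were present; they lie in lanes 2, 3 and 4, noses at the open front.

| Lane | Along (allowed -12 to 7 mm) | Across (limit 7 mm) | Heading error |
|---|---|---|---|
| 2 | about -7.6 mm | within 1 mm | 0.1° |
| 3 | about -7.5 to -8.3 mm | within 1 mm | 0.1° |
| 4 | about -1.2 mm | within 1 mm | 0.9° |

**What went wrong on the way:**
- **First punch (lane 4):** its tang caught on top of the back wall and the punch tipped in the grip. I lifted it, moved it forward and set it down flat.
- **Lane 4 later:** the same punch was found shifted about 6 mm and turned 6°; I did not see what moved it. I squeezed it straight again.

**Disagreement:** The top camera read all three punches about 2 mm off to one side compared with the wrist camera. I trusted the wrist camera.

The bystanders looked unmoved in the final top view, and the gripper was open and clear.

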